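Pack two organ pallets and block the gaps in their trays

TASK

Pack the two loose wooden organ pallets for transport: lay one in each of the two open packing trays behind the organ frame, close to one end of its tray. When both are in, fill the gap left in each tray with the blue brick of the right length: the long brick in the longer, green-lined tray, the short one in the shorter, grey-lined tray. Everything lies lengthwise and flat on the tray floors, the same side up as it started; do not disturb the red-ended pallet with the metal fork, which is still under repair.

Things in the scene. Friction and masses are not known exactly. Their poses are not given: they have to be found in the camera images.
- pallet_a_center (a point): Loose wooden organ pallet lying flat: a plain block of pale brown wood, 129 mm long (x), 33 mm wide (y), 27 mm high, with a small wire hook standing on top near its +x end (about 10 mm more). Point: the middle of its length and width, 14 mm above its underside. About 80 g. The two pallets are alike; either may go in either tray, hook at either end.
- pallet_b_center (a point): Loose wooden organ pallet lying flat: a plain block of pale brown wood, 129 mm long (x), 33 mm wide (y), 27 mm high, with a small wire hook standing on top near its +x end (about 10 mm more). Point: the middle of its length and width, 14 mm above its underside. About 80 g. The two pallets are alike; either may go in either tray, hook at either end.
- brick_long_center (a point): Loose blue packing brick, the long one: 68 mm long (x), 34 mm wide (y), 30 mm high, stiff, 30 g. Point: its centre, 15 mm above its underside.
- brick_short_center (a point): Loose blue packing brick, the short one: 40 mm long (x), 34 mm wide (y), 30 mm high, stiff, 30 g. Point: its centre, 15 mm above its underside.
- tray_long: Fixed narrow open packing tray of pale wood, floor lined green: the longer tray. Inside 218 mm long (x) and 52 mm wide (y); walls 6 mm thick, top edge 12 mm above the table; inner floor 4 mm above the table. Origin: on the table under the tray's middle; z up. It takes one pallet (129 mm) at either end; the gap left at the other end, about 89 mm, is for the long brick. It stands behind the organ frame, a wooden wall about 190 mm high.
- tray_short: Fixed narrow open packing tray of pale wood, floor lined grey: the shorter tray. Inside 190 mm long (x) and 52 mm wide (y); walls 6 mm thick, top edge 12 mm above the table; inner floor 4 mm above the table. Origin: on the table under the tray's middle; z up. It takes one pallet (129 mm) at either end; the gap left at the other end, about 61 mm, is for the short brick. It stands behind the organ frame, a wooden wall about 190 mm high.
- pallet_repair: Loose pallet under repair, lying low (31 mm high, 124 mm long, 45 mm wide), brown wood with a red end and a metal fork. Bystander: leave it where it is. Origin: middle of its underside.
Mind the look-alikes: they are no part of the job. What is shaped like the part that bears brick_short_center but pink is not meant.

How it is judged:
By the outcome, as a careful person would: the job done as asked, in the order asked, and still so for the second after the job is handed in, with the robot touching nothing.
It also fails if it takes over 125 s, if anything falls off the work surface, if the arm or the gripper's body presses on something with over 40 N, if the wrist force passes 120 N, or if a joint passes its speed limit or range.

ROBOT

A 6-joint arm with a two-finger parallel gripper is mounted at the origin on the work surface; the furniture and walls round the work are solid. World frame = base frame: x ahead of the robot, y to its left, z up, the work surface at z = 0. Lengths are in mm, angles in rad, forces in N, time in s.
With the tool pointing down it reaches from about 250 to 775 mm from the base axis. Payload 4 kg.
Tool frame: the origin (TCP) lies on the centre line of the jaws, within the pads' length; the fingertips stand 19 mm ahead of it and the grasp point (between the pads) is the TCP; z points along the fingers, y is the line along which they close (so a half turn about z gives the same grasp; the last joint's range is limited). The gripper opens to 94 mm and grips with 3 to 60 N. Pads are 16 mm wide; open, the fingers measure 119 mm over their backs; the gripper's body (75 mm by 177 mm) begins 78 mm behind the grasp point.
Start: joints at [-0.103, 0.087, 1.371, -0, 1.684, -0.103], TCP at [550.017, -0.006, 224.506] pointing down, gripper open.
Joint ranges: [-3.1, 3.1], [-0.76, 2.03], [0.27, 2.55], [-1.08, 4.22], [0.17, 2.65], [-2.57, 2.57]. Speed limits (rad/s): [2.79, 2.79, 3.14, 3.14, 3.14, 3.14].

INTERFACE

Orientations are given as a unit quaternion [w, x, y, z].
In Python, from bench import * gives the robot as it stands. The module is installed in compiled form; this text tells all that it offers.
- The arm moves only by the tool arm_command, never from a script. Its argument "steps" is a list of rows, each an object of numbers: "ax", "ay", "az": the turn, a rotation vector about the world's x, y, z in rad; "x", "y", "z": the shift along the world's x, y, z in m; "grip": the finger opening in m, from 0 to 0.094. A call has 1 to 5 rows; each row is the pose to reach, as a shift and turn from the pose commanded when the call began; what a row does not reach only later rows make up. A row lasts 1/12 s, in which the tool goes at most 41.7 mm and 7.16 degrees, less where a joint would pass 70% of its speed; a pose out of reach is approached as far as the arm can. A call with a gripper value outside its range is refused whole. The fingers move at their own pace and stop on an object; "newtons" is the grip in N (left out, the last holds). Time passes only in rows, so rows that repeat a pose let the fingers close. It gives the time, the measured TCP pose, the force, the opening and the grip force at its end, in the units of the state.
- state(): the state, without advancing time (a new reading comes with each control period).
- read_camera(name): name is "scene" or "side" or "wrist"; returns a dict with "img" (480x640x3 uint8, red, green, blue), "camera_matrix" (3x3 intrinsics, pixels), "R" (3x3) and "t" (3): a world point X has camera coordinates R X + t. Camera axes: x right, y down, z forward; pixel columns grow to the right and rows downward; lengths in mm; the calibration is good to about 2 mm. A picture is of the moment at which its call begins. There is no depth.
- sign_off(): hands the job in; it is judged then, once.
Trained networks look in a picture, given as the dict that the camera call returned (one of the last four; its "shot" number tells which), for a name from the list of things; names that differ only in an ending like _2 or _b are one class to them, and where a whole thing is asked for, a point or a joint stands for the part that bears it (a point fixed in the world has none). Each returns a list of dicts, best first, with "conf" (0 to 1); they miss things now and then, are a little off and sometimes report something else, mostly with a low value. They report only what shows in the picture. A call takes as long as a camera call. They do not tell look-alikes from the thing itself.
- boxes_of(picture, thing): "at" ([x, y, z] in mm, in world coordinates, good to about 4 mm: the middle of the surface that is visible of it).
- cut_out(picture, thing): "pixels" (480x640 bool, what is visible of it).
The state is a dict: "time": time; "q": joint angles; "dq": joint speeds; "joint_torque": joint torques, N m; "position": TCP position; "tool_rot": TCP orientation; "contact_force": force on the tool from outside, world axes, zero at the start; "torque": the same for the moment, N m; "finger_gap": finger opening in mm; "grasp_force": force on a finger pad.
Only numpy, scipy, OpenCV 4.12 (cv2) and the standard library are available. Lean on these libraries where they do the work, as an engineer would, in place of code of your own. Each camera call takes 0.05 s, during which the arm holds its last target. There are 200 camera calls.

## Working session

There is one attempt and no reset: what is moved stays moved. The work goes in short steps, Python scripts to look and compute and a tool call to move; the robot and the scene stay as the last step left them, time stands still between calls to the robot, and variables do not carry over. Pictures are saved under pics/ and viewed, at most 20 in all, crops included, and the job is handed in when it is done.

Besides the shell and the picture viewer there is one more tool, called after "Emit:" as name([rows], argument=value, ...), one row to a line, values as JSON. arm_command: Moves the arm, as the interface text tells. Its arguments: {"type":"object","properties":{"steps":{"type":"array"},"newtons":{"type":"number"}},"required":["steps"]}

```bash
mkdir -p pics; cat > h.py <<'E'
from bench import *
import numpy as np, cv2
def save(p,n): cv2.imwrite(f'pics/{n}.png',cv2.cvtColor(p['img'],cv2.COLOR_RGB2BGR))
def proj(p,X):
    c=p['R']@np.array(X,float)+np.array(p['t']).ravel(); u=p['camera_matrix']@c; return u[:2]/u[2]
def ray(p,uv,z):
    R=np.array(p['R']);t=np.array(p['t']).ravel();o=-R.T@t
    d=R.T@np.linalg.inv(p['camera_matrix'])@np.array([uv[0],uv[1],1.]);return o+d*(z-o[2])/d[2]
E
python3 - <<'E'
from h import *
for n in ['scene','side','wrist']:
    p=read_camera(n);save(p,n+'0');print(n,-p['R'].T@np.array(p['t']).ravel())
    for th in ['pallet_a_center','brick_long_center','brick_short_center','tray_long','tray_short','pallet_repair']:
        for b in boxes_of(p,th): print(th,np.round(b['at']),round(b['conf'],2),np.round(proj(p,b['at'])))
print(state())
E
```

```text
scene [ 157.25630581  813.713483   1046.70013073]
pallet_a_center [356. 259.  24.] 0.94 [340. 336.]
brick_long_center [358. 352.  30.] 0.82 [322. 371.]
brick_short_center [461. 300.  30.] 0.67 [289. 333.]
tray_long [ 515. -316.    4.] 0.58 [365. 164.]
tray_short [650. -67.   7.] 0.78 [287. 205.]
side [ -94.23216392 -852.9679941   829.98913959]
pallet_a_center [349. 237.  26.] 0.66 [225. 233.]
brick_long_center [358. 342.  26.] 0.87 [209. 212.]
brick_short_center [ 488. -111.   31.] 0.58 [362. 288.]
brick_short_center [459. 284.  23.] 0.54 [256. 210.]
tray_long [ 490. -283.    0.] 0.61 [417. 349.]
tray_short [633. -43.  10.] 0.71 [395. 256.]
pallet_repair [673. 115.  22.] 0.86 [366. 214.]
wrist [550.42778233  79.65630805 384.11525569]
brick_short_center [ 499. -104.   30.] 0.96 [265. 320.]
tray_long [ 478. -281.    2.] 0.58 [255. 449.]
tray_short [622. -18.   2.] 0.81 [393. 226.]
tray_short [681. 124.  23.] 0.35 [478.  63.]
pallet_repair [680. 123.  21.] 0.58 [475.  66.]
{'time': 1.05, 'q': array([-1.03118348e-01,  8.71969193e-02,  1.37066884e+00,  8.43403372e-06,
        1.68363647e+00, -1.03117859e-01]), 'dq': array([-0.00151752, -0.00122363,  0.00085718, -0.00282931, -0.00059149,
        0.0003687 ]), 'joint_torque': array([ 7.60477838e-05, -3.40059042e+01, -3.02602565e+01,  7.19860056e-02,
        2.36460997e-02, -6.79065870e-07]), 'position': array([ 5.50016371e+02, -1.36109028e-02,  2.24523389e+02]), 'tool_rot': array([3.24456836e-05, 7.07106618e-01, 7.07106943e-01, 3.17589109e-05]), 'contact_force': array([ 0.15161659, -0.15489758, -0.32003694]), 'torque': array([0.00044861, 0.03490217, 0.00429961]), 'grasp_force': 0.0, 'finger_gap': 94.19293903153934}
```

View pics/scene0.png

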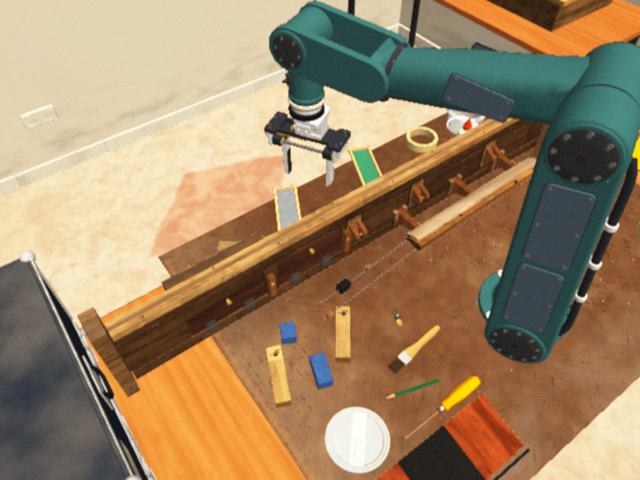

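View pics/side0.png

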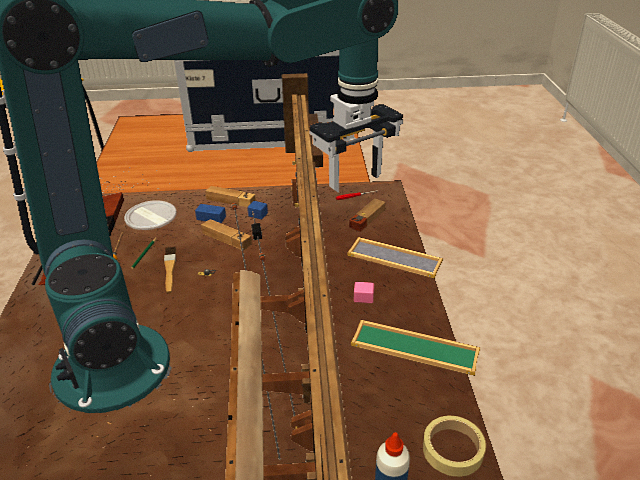

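View pics/wrist0.png

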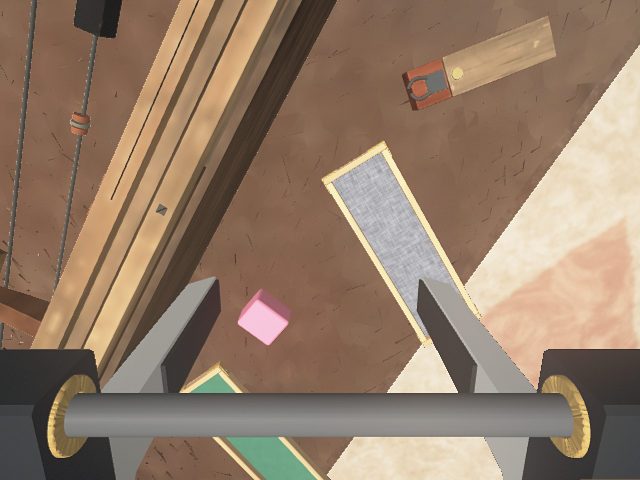

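Emit:
arm_command([
  {"z": 0.04},
  {"z": 0.08, "y": 0.01},
  {"z": 0.1, "x": -0.015, "y": 0.04},
  {"z": 0.1, "x": -0.03, "y": 0.075},
  {"z": 0.1, "x": -0.045, "y": 0.11},
])

```text
schema error: expected keys ax, ay, az, x, y, z, grip
```

Emit:
arm_command([
  {"x": -0.016, "y": 0.037},
  {"x": -0.032, "y": 0.074},
  {"x": -0.048, "y": 0.111},
  {"x": -0.064, "y": 0.148},
  {"x": -0.08, "y": 0.185},
])

```text
schema error: expected keys ax, ay, az, x, y, z, grip
```

Emit:
arm_command([
  {"x": -0.016, "y": 0.02},
  {"x": -0.025, "y": 0.035},
  {"x": -0.025, "y": 0.035},
])

```text
schema error: expected keys ax, ay, az, x, y, z, grip
```

```bash
python3 - <<'E'
from h import *
print(state()['position'],state()['time'],state()['tool_rot'])
p=read_camera('wrist');save(p,'wrist1')
for th in ['pallet_a_center','brick_long_center','brick_short_center']:
    for b in cut_out(p,th):
        if b['conf']<.3: continue
        m=b['pixels'].astype('uint8');c=max(cv2.findContours(m,0,2)[0],key=cv2.contourArea)
        z=28.5 if 'brick' in th else 27
        w=np.array([ray(p,q[0],z)[:2] for q in c],np.float32)
        print(th,b['conf'],cv2.minAreaRect(w),np.mean(c,0))
p=read_camera('side')
for n,lo,hi in [('green',(60,100,40),(90,255,255)),('pink',(150,60,100),(180,255,255))]:
  m=cv2.inRange(cv2.cvtColor(p['img'],cv2.COLOR_RGB2HSV),lo,hi)
  for c in cv2.findContours(m,0,2)[0]:
    if cv2.contourArea(c)>150: print(n,cv2.minAreaRect(np.array([ray(p,q[0],4)[:2] for q in c],np.float32)),c.mean(0))
for b in cut_out(p,'tray_long')+cut_out(p,'tray_short'):
    c=max(cv2.findContours(b['pixels'].astype('uint8'),0,2)[0],key=cv2.contourArea)
    r=cv2.minAreaRect(np.array([ray(p,q[0],12)[:2] for q in c],np.float32))
    print(b['conf'],r,c.mean(0))
E
```

```text
[ 5.50016371e+02 -1.36109028e-02  2.24523389e+02] 1.05 [3.24456836e-05 7.07106618e-01 7.07106943e-01 3.17589109e-05]
brick_short_center 0.74 ((498.7298278808594, -102.52079772949219), (44.7338752746582, 43.26563262939453), 51.93761444091797) [[262.53125 313.5    ]]
brick_short_center 0.59 ((629.0263061523438, -35.416839599609375), (63.19285583496094, 194.46348571777344), 31.45220947265625) [[403.8381201  246.08093995]]
green ((490.2417907714844, -276.0147705078125), (43.52077102661133, 217.14309692382812), 36.64091491699219) [[413.58730159 345.67460317]]
green ((4.2579803466796875, 9.652603149414062), (229.9870147705078, 213.68679809570312), 45.613895416259766) [[109.05810398 369.33639144]]
green ((30.516952514648438, 281.3076477050781), (270.7389221191406, 157.55856323242188), 87.5115966796875) [[ 86.96703297 284.07142857]]
green ((982.1027221679688, 1510.8973388671875), (2630.11181640625, 1772.3800048828125), 79.72526550292969) [[131.51816958  92.269179  ]]
pink ((503.9919128417969, -96.58110809326172), (64.92771911621094, 40.345619201660156), 52.24124526977539) [[364. 291.]]
0.79 ((484.0695495605469, -281.1849365234375), (77.26298522949219, 231.86236572265625), 36.66218185424805) [[413.79310345 346.40689655]]
0.63 ((628.0146484375, -46.25001525878906), (78.13175964355469, 205.81240844726562), 31.203750610351562) [[396.05982906 257.08547009]]
```

View pics/wrist1.png

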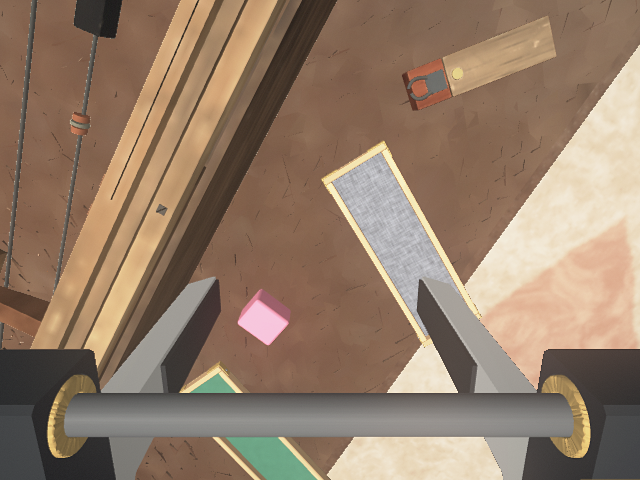

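Emit:
arm_command([
  {"ax": 0, "ay": 0, "az": 0, "x": 0, "y": 0, "z": 0.04, "grip": 0.094},
  {"ax": 0, "ay": 0, "az": 0, "x": 0, "y": 0.01, "z": 0.08, "grip": 0.094},
  {"ax": 0, "ay": 0, "az": 0, "x": -0.015, "y": 0.04, "z": 0.1, "grip": 0.094},
  {"ax": 0, "ay": 0, "az": 0, "x": -0.03, "y": 0.075, "z": 0.1, "grip": 0.094},
  {"ax": 0, "ay": 0, "az": 0, "x": -0.045, "y": 0.11, "z": 0.1, "grip": 0.094},
])

```text
time: 1.82
position: [505.3, 110.7, 327.1]
tool_rot: [0.002, 0.708, 0.706, 0.002]
contact_force: [-0.5, -0.1, 0.5]
finger_gap: 94.3
grasp_force: 0.0
```

Emit:
arm_command([
  {"ax": 0, "ay": 0, "az": 0, "x": -0.016, "y": 0.037, "z": 0, "grip": 0.094},
  {"ax": 0, "ay": 0, "az": 0, "x": -0.032, "y": 0.074, "z": 0, "grip": 0.094},
  {"ax": 0, "ay": 0, "az": 0, "x": -0.048, "y": 0.111, "z": 0, "grip": 0.094},
  {"ax": 0, "ay": 0, "az": 0, "x": -0.064, "y": 0.148, "z": 0, "grip": 0.094},
  {"ax": 0, "ay": 0, "az": 0, "x": -0.08, "y": 0.185, "z": 0, "grip": 0.094},
])

```text
time: 2.23
position: [423.9, 296.6, 324.8]
tool_rot: [0.0, 0.707, 0.707, 0.0]
contact_force: [0.0, -0.3, 0.4]
finger_gap: 93.9
grasp_force: 0.0
```

Emit:
arm_command([
  {"ax": 0, "ay": 0, "az": 0, "x": -0.016, "y": 0.02, "z": 0, "grip": 0.094},
  {"ax": 0, "ay": 0, "az": 0, "x": -0.025, "y": 0.035, "z": 0, "grip": 0.094},
  {"ax": 0, "ay": 0, "az": 0, "x": -0.025, "y": 0.035, "z": 0, "grip": 0.094},
])

```text
time: 2.48
position: [398.0, 332.7, 324.6]
tool_rot: [-0.001, 0.705, 0.709, 0.0]
contact_force: [0.7, -0.0, -0.3]
finger_gap: 94.0
grasp_force: 0.0
```

```bash
cat > look.py <<'E'
from h import *
import sys
s=state();print(np.round(s['position'],1),round(s['time'],2),np.round(s['tool_rot'],3))
p=read_camera('wrist');save(p,sys.argv[1])
for th in sys.argv[2:]:
    for b in cut_out(p,th):
        if b['conf']<.3: continue
        m=b['pixels'].astype('uint8');c=max(cv2.findContours(m,0,2)[0],key=cv2.contourArea)
        z=30 if 'brick' in th else 12 if 'tray' in th else 27
        w=np.array([ray(p,q[0],z)[:2] for q in c],np.float32)
        r=cv2.minAreaRect(w);a=r[2]+(90 if r[1][1]>r[1][0] else 0)
        print(th,round(b['conf'],2),np.round(r[0],1),np.round(r[1],1),'long axis',round((a+90)%180-90,1),c.mean(0).round())
E
python3 look.py wrist2 pallet_a_center brick_long_center brick_short_center
```

```text
[398.  332.7 324.6] 2.48 [-0.001  0.705  0.709  0.   ]
pallet_a_center 0.77 [356.4 253.7] [ 37.4 125. ] long axis -67.4 [[280. 256.]]
brick_long_center 0.64 [364.7 349. ] [36.  66.7] long axis -49.7 [[288. 177.]]
brick_short_center 0.83 [465.8 296.7] [34.7 46.9] long axis -57.4 [[377. 224.]]
```

View pics/wrist2.png

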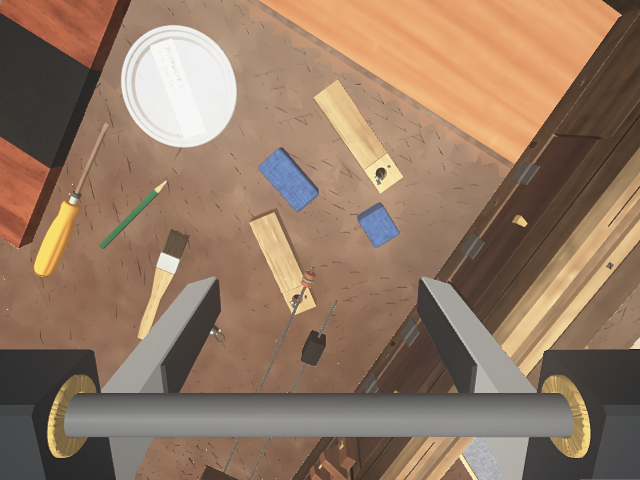

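```bash
python3 - <<'E'
from h import *
p=read_camera('wrist')
def fit(px,z):
    w=np.array([ray(p,q,z)[:2] for q in px]);c=w.mean(0)
    L=(w[2]+w[3]-w[0]-w[1])/2;W=(w[1]+w[2]-w[0]-w[3])/2
    print(c.round(1),'L',np.linalg.norm(L).round(1),np.degrees(np.arctan2(L[1],L[0])).round(1),'W',np.linalg.norm(W).round(1))
fit([(250,218),(276,210),(315,303),(290,315)],27)
fit([(314,96),(337,80),(403,180),(383,194)],27)
s=read_camera('scene');d=read_camera('side')
P=lambda q:q['camera_matrix']@np.c_[q['R'],np.array(q['t']).ravel()]
def tri(a,pa,b,pb):
    X=cv2.triangulatePoints(P(a),P(b),np.array(pa,float),np.array(pb,float)).ravel();X=X[:3]/X[3];print(X.round(),proj(a,X)-pa)
tri(p,(314,348),s,(343,286));tri(p,(314,348),d,(257,231))
a=cv2.resize(s['img'][250:420,230:430],None,fx=3,fy=3,interpolation=2)
b=cv2.resize(d['img'][170:340,170:350],None,fx=3,fy=3,interpolation=2)
b=cv2.copyMakeBorder(b,0,0,0,0,0)
im=np.hstack([a,b]);im=cv2.resize(im,None,fx=.7,fy=.7,interpolation=cv2.INTER_AREA)
save({'img':im},'comp')
E
```

```text
[359.1 245.8] L 126.9 -69.9 W 33.0
[446.5 388.6] L 129.7 -54.1 W 27.9
[395. 150.  53.] [ 0.23733542 -1.1199311 ]
[393. 154.  61.] [-1.5174463  -0.57392536]
```

View pics/comp.png

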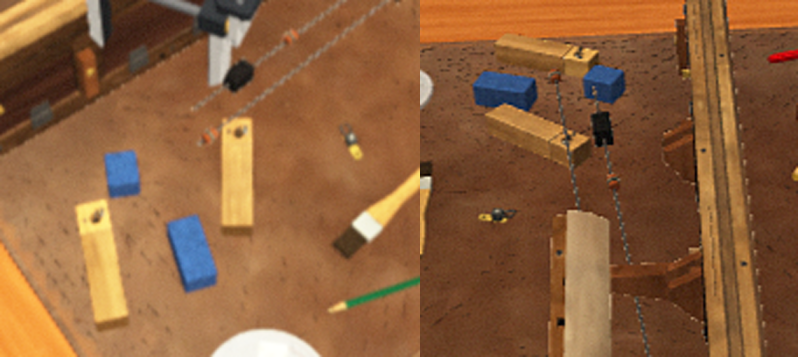

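```bash
python3 - <<'E'
from h import *
p=read_camera('wrist');s=read_camera('scene');d=read_camera('side')
P=lambda q:q['camera_matrix']@np.c_[q['R'],np.array(q['t']).ravel()]
def tri(a,pa,b,pb):
    X=cv2.triangulatePoints(P(a),P(b),np.array(pa,float),np.array(pb,float)).ravel();X=X[:3]/X[3];print(X.round(),(proj(a,X)-pa).round(1))
b=(309,277)
tri(p,b,s,(329,315));tri(p,b,d,(234,207));tri(s,(329,315),d,(234,207))
tri(p,(335,300),s,(192/2.1+230,108/2.1+250))
print(proj(p,[359.1,245.8,27]))
E
```

```text
[390. 244.  68.] [-0.   0.1]
[387. 249.  77.] [-3.2 -1.2]
[387. 250.  77.] [0.5 0.4]
[419. 218.  68.] [ 0.5 -0.8]
[283.36680997 263.07919313]
```

```bash
python3 - <<'E'
from h import *
d=read_camera('side')
a=ray(d,(311,170),190)[:2];b=ray(d,(340,430),190)[:2];u=(b-a)/np.linalg.norm(b-a);n=np.array([-u[1],u[0]])
print(a,b,np.degrees(np.arctan2(u[1],u[0])))
for c,ang,l in [((629,-38),-58.6,101),((488,-278),-53.4,115)]:
    v=np.array([np.cos(np.radians(ang)),np.sin(np.radians(ang))])
    for t in (-l,0,l): print(t,(np.array(c)+t*v).round(),((np.array(c)+t*v-a)@n).round())
e=cv2.resize(d['img'][80:440,270:500],None,fx=2,fy=1.6);save({'img':e[:, :]},'sidec')
E
```

```text
[519.99779278 121.86398342] [ 183.46672305 -464.26285126] -119.86275465218965
-101 [576.  48.] 86.0
0 [629. -38.] 174.0
101 [ 682. -124.] 263.0
-115 [ 419. -186.] 66.0
0 [ 488. -278.] 171.0
115 [ 557. -370.] 277.0
```

View pics/sidec.png

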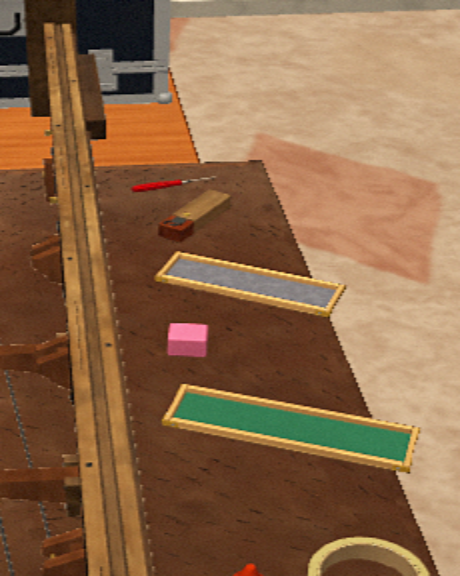

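Emit:
arm_command([
  {"ax": 0, "ay": 0, "az": 0.12, "x": 0.01, "y": 0.012, "z": -0.03, "grip": 0.06},
  {"ax": 0, "ay": 0, "az": 0.24, "x": 0.02, "y": 0.025, "z": -0.06, "grip": 0.06},
  {"ax": 0, "ay": 0, "az": 0.36, "x": 0.03, "y": 0.037, "z": -0.09, "grip": 0.06},
  {"ax": 0, "ay": 0, "az": 0.48, "x": 0.04, "y": 0.047, "z": -0.12, "grip": 0.06},
  {"ax": 0, "ay": 0, "az": 0.6, "x": 0.0485, "y": 0.056, "z": -0.13, "grip": 0.06},
])

```text
time: 3.45
position: [447.2, 385.0, 188.5]
tool_rot: [-0.002, 0.464, 0.886, -0.004]
contact_force: [-0.6, -0.0, -0.2]
finger_gap: 64.2
grasp_force: 0.0
```

Emit:
arm_command([
  {"ax": 0, "ay": 0, "az": 0.027, "x": 0, "y": 0, "z": 0, "grip": 0.06},
  {"ax": 0, "ay": 0, "az": 0.027, "x": 0, "y": 0, "z": 0, "grip": 0.06},
])

```text
time: 3.62
position: [448.3, 385.7, 192.2]
tool_rot: [-0.001, 0.455, 0.891, -0.002]
contact_force: [0.2, -0.4, 0.4]
finger_gap: 60.1
grasp_force: 0.0
```

```bash
python3 look.py wrist3 pallet_b_center brick_long_center brick_short_center
```

```text
[448.3 385.7 192.2] 3.62 [-0.001  0.455  0.891 -0.002]
pallet_b_center 0.73 [441.7 394.4] [ 32.6 128.6] long axis -53.4 [[319. 205.]]
brick_long_center 0.88 [366.2 351.1] [39.8 68.6] long axis -49.3 [[207. 195.]]
brick_short_center 0.78 [464.9 300.2] [34.3 49.7] long axis -57.1 [[279. 307.]]
```

View pics/wrist3.png

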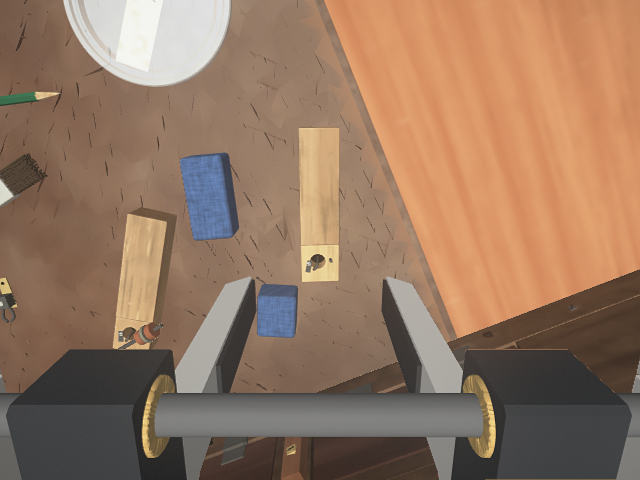

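Emit:
arm_command([
  {"ax": 0, "ay": 0, "az": 0.012, "x": -0.007, "y": 0.008, "z": -0.03, "grip": 0.06},
  {"ax": 0, "ay": 0, "az": 0.012, "x": -0.007, "y": 0.008, "z": -0.07, "grip": 0.06},
  {"ax": 0, "ay": 0, "az": 0.012, "x": -0.007, "y": 0.008, "z": -0.11, "grip": 0.06},
  {"ax": 0, "ay": 0, "az": 0.012, "x": -0.007, "y": 0.008, "z": -0.145, "grip": 0.06},
  {"ax": 0, "ay": 0, "az": 0.012, "x": -0.007, "y": 0.008, "z": -0.163, "grip": 0.06},
])

```text
time: 4.23
position: [439.3, 392.3, 27.4]
tool_rot: [-0.001, 0.449, 0.893, -0.003]
contact_force: [0.7, -0.9, -0.6]
finger_gap: 59.9
grasp_force: 0.0
```

Emit:
arm_command([
  {"ax": 0, "ay": 0, "az": 0, "x": 0, "y": 0, "z": 0, "grip": 0.06},
  {"ax": 0, "ay": 0, "az": 0, "x": 0, "y": 0, "z": 0, "grip": 0.06},
], newtons=30)

```text
time: 4.4
position: [441.3, 393.7, 31.5]
tool_rot: [-0.0, 0.449, 0.893, -0.0]
contact_force: [1.2, 0.2, 0.1]
finger_gap: 60.0
grasp_force: 0.0
```

Emit:
arm_command([
  {"ax": 0, "ay": 0, "az": 0, "x": 0, "y": 0, "z": 0, "grip": 0.03},
  {"ax": 0, "ay": 0, "az": 0, "x": 0, "y": 0, "z": 0, "grip": 0.02},
  {"ax": 0, "ay": 0, "az": 0, "x": 0, "y": 0, "z": 0, "grip": 0.02},
  {"ax": 0, "ay": 0, "az": 0, "x": 0, "y": 0, "z": 0, "grip": 0.02},
  {"ax": 0, "ay": 0, "az": 0, "x": 0, "y": 0, "z": 0, "grip": 0.02},
], newtons=30)

```text
time: 4.82
position: [442.2, 394.5, 33.0]
tool_rot: [0.001, 0.449, 0.893, 0.001]
contact_force: [0.6, -0.2, 4.2]
finger_gap: 32.2
grasp_force: 30.0
```

Emit:
arm_command([
  {"ax": 0, "ay": 0, "az": 0, "x": 0, "y": 0, "z": 0.02, "grip": 0.02},
  {"ax": 0, "ay": 0, "az": 0, "x": 0, "y": 0, "z": 0.06, "grip": 0.02},
  {"ax": 0, "ay": 0, "az": 0, "x": 0, "y": 0, "z": 0.1, "grip": 0.02},
  {"ax": 0, "ay": 0, "az": 0, "x": 0, "y": 0, "z": 0.14, "grip": 0.02},
  {"ax": 0, "ay": 0, "az": 0, "x": 0, "y": 0, "z": 0.18, "grip": 0.02},
])

```text
time: 5.23
position: [441.1, 393.7, 213.3]
tool_rot: [-0.0, 0.449, 0.893, -0.0]
contact_force: [0.6, 1.6, -0.4]
finger_gap: 31.7
grasp_force: 30.0
```

Emit:
arm_command([
  {"ax": 0, "ay": 0, "az": 0, "x": 0.005, "y": -0.012, "z": 0.035, "grip": 0.02},
  {"ax": 0, "ay": 0, "az": -0.02, "x": 0.018, "y": -0.042, "z": 0.055, "grip": 0.02},
  {"ax": 0, "ay": 0, "az": -0.04, "x": 0.033, "y": -0.078, "z": 0.065, "grip": 0.02},
  {"ax": 0, "ay": 0, "az": -0.06, "x": 0.048, "y": -0.115, "z": 0.065, "grip": 0.02},
  {"ax": 0, "ay": 0, "az": -0.09, "x": 0.063, "y": -0.15, "z": 0.065, "grip": 0.02},
])

```text
time: 5.65
position: [505.2, 242.7, 278.4]
tool_rot: [0.001, 0.489, 0.872, 0.001]
contact_force: [0.9, -0.2, -1.4]
finger_gap: 31.9
grasp_force: 30.0
```

Emit:
arm_command([
  {"ax": 0, "ay": 0, "az": 0, "x": 0.015, "y": -0.036, "z": 0, "grip": 0.02},
  {"ax": 0, "ay": 0, "az": 0, "x": 0.03, "y": -0.072, "z": 0, "grip": 0.02},
  {"ax": 0, "ay": 0, "az": 0, "x": 0.045, "y": -0.108, "z": 0, "grip": 0.02},
  {"ax": 0, "ay": 0, "az": 0, "x": 0.06, "y": -0.144, "z": 0, "grip": 0.02},
  {"ax": 0, "ay": 0, "az": 0, "x": 0.075, "y": -0.18, "z": 0, "grip": 0.02},
])

```text
time: 6.07
position: [579.8, 62.2, 276.7]
tool_rot: [0.0, 0.489, 0.872, 0.0]
contact_force: [0.3, -0.4, -0.9]
finger_gap: 31.9
grasp_force: 30.0
```

Emit:
arm_command([
  {"ax": 0, "ay": 0, "az": 0, "x": 0.015, "y": -0.036, "z": 0, "grip": 0.02},
  {"ax": 0, "ay": 0, "az": 0, "x": 0.03, "y": -0.07, "z": 0, "grip": 0.02},
  {"ax": 0, "ay": 0, "az": 0, "x": 0.035, "y": -0.078, "z": 0, "grip": 0.02},
  {"ax": 0, "ay": 0, "az": 0, "x": 0.035, "y": -0.078, "z": 0, "grip": 0.02},
  {"ax": 0, "ay": 0, "az": 0, "x": 0.035, "y": -0.078, "z": 0, "grip": 0.02},
])

```text
time: 6.48
position: [614.3, -13.7, 276.1]
tool_rot: [-0.001, 0.489, 0.872, 0.0]
contact_force: [-0.6, 0.6, -1.2]
finger_gap: 31.8
grasp_force: 30.0
```

```bash
python3 look.py wrist4 tray_short tray_long pallet_a_center pallet_repair
```

```text
[614.3 -13.7 276.1] 6.48 [-0.001  0.489  0.872  0.   ]
tray_long 0.78 [ 477.8 -258.5] [ 70.5 191.1] long axis -53.2 [[ 98. 312.]]
pallet_repair 0.75 [680.8 122.3] [119.7  33.1] long axis 20.9 [[453. 118.]]
```

View pics/wrist4.png

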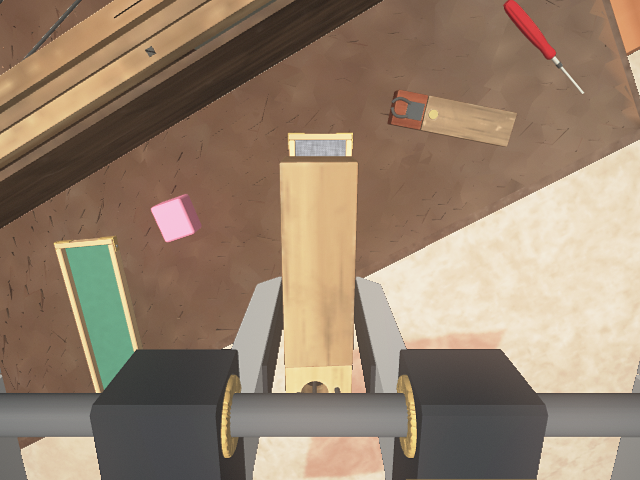

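```bash
python3 - <<'E'
from h import *
p=read_camera('wrist')
for a,b,l,ang in [((289,134),(352,133),101,-58.7),((55,243),(115,238),115,-53.3)]:
    A,B=ray(p,a,12)[:2],ray(p,b,12)[:2];d=B-A
    v=np.array([np.cos(np.radians(ang)),np.sin(np.radians(ang))])
    print((A+B)/2,np.linalg.norm(d),np.degrees(np.arctan2(*d[::-1]))-90,'centre',(A+B)/2+l*v)
d=read_camera('side')
for name in ['tray_short','tray_long']:
  X=cut_out(d,name)
  if X:
    c=max(cv2.findContours(X[0]['pixels'].astype('uint8'),0,2)[0],key=cv2.contourArea)
    r=cv2.minAreaRect(np.array([ray(d,q[0],8)[:2] for q in c],np.float32));print(name,X[0]['conf'],r)
E
```

```text
[581.40568333  45.60261544] 63.47669868808386 -57.60367335155846 centre [633.87711363 -40.6977264 ]
[ 422.97110282 -183.32113505] 66.01321763244972 -53.59738987339638 centre [ 491.69799473 -275.52533414]
tray_short 0.87 ((630.535400390625, -42.22395324707031), (82.49956512451172, 208.19036865234375), 31.060222625732422)
tray_long 0.59 ((486.1976623535156, -279.26422119140625), (79.4842529296875, 233.48202514648438), 36.780181884765625)
```

Emit:
arm_command([
  {"ax": 0, "ay": 0, "az": 0, "x": 0.005, "y": -0.004, "z": -0.03, "grip": 0.02},
  {"ax": 0, "ay": 0, "az": 0, "x": 0.005, "y": -0.004, "z": -0.07, "grip": 0.02},
  {"ax": 0, "ay": 0, "az": 0, "x": 0.005, "y": -0.004, "z": -0.11, "grip": 0.02},
  {"ax": 0, "ay": 0, "az": 0, "x": 0.005, "y": -0.004, "z": -0.15, "grip": 0.02},
  {"ax": 0, "ay": 0, "az": 0, "x": 0.005, "y": -0.004, "z": -0.185, "grip": 0.02},
])

```text
time: 7.35
position: [618.6, -17.7, 88.9]
tool_rot: [-0.001, 0.489, 0.872, -0.0]
contact_force: [0.4, -0.1, -1.5]
finger_gap: 32.0
grasp_force: 30.0
```

Emit:
arm_command([
  {"ax": 0, "ay": 0, "az": 0, "x": 0, "y": 0, "z": -0.02, "grip": 0.02},
  {"ax": 0, "ay": 0, "az": 0, "x": 0, "y": 0, "z": -0.025, "grip": 0.02},
  {"ax": 0, "ay": 0, "az": 0, "x": 0, "y": 0, "z": -0.025, "grip": 0.02},
])

```text
time: 7.6
position: [618.1, -17.7, 64.3]
tool_rot: [-0.002, 0.489, 0.872, -0.001]
contact_force: [0.7, 0.0, -1.0]
finger_gap: 31.7
grasp_force: 30.0
```

```bash
python3 - <<'E'
from h import *
p=read_camera('wrist');w=p['img'];d=read_camera('side')['img'];s=read_camera('scene')['img']
f=lambda im:cv2.resize(im,(400,300),interpolation=cv2.INTER_AREA)
im=np.vstack([np.hstack([f(w),f(d[180:340,320:533])]),np.hstack([f(s[150:300,220:420]),f(d)])]);save({'img':im},'place1')
print(state()['position'])
E
```

```text
[621.35799148 -18.14392005  69.41703405]
```

View pics/place1.png

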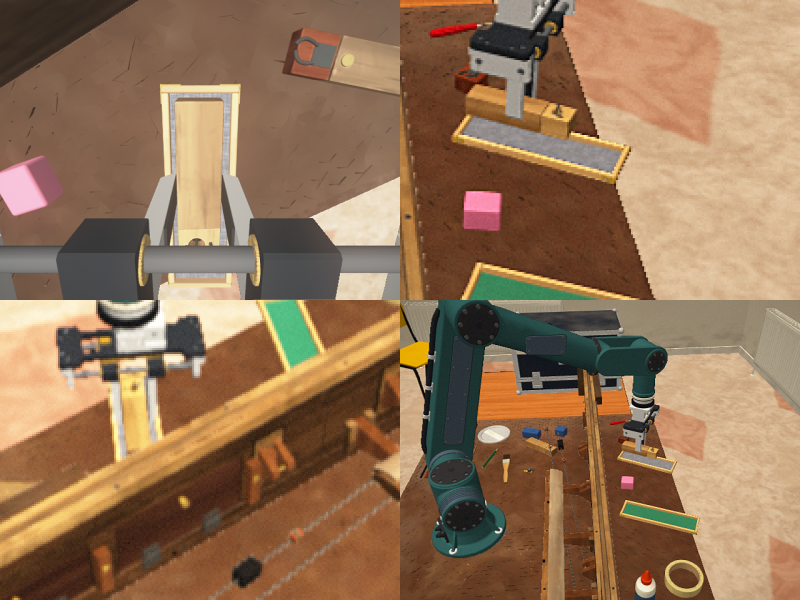

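Emit:
arm_command([
  {"ax": 0, "ay": 0, "az": 0, "x": 0, "y": 0, "z": -0.015, "grip": 0.02},
  {"ax": 0, "ay": 0, "az": 0, "x": 0, "y": 0, "z": -0.025, "grip": 0.02},
  {"ax": 0, "ay": 0, "az": 0, "x": 0, "y": 0, "z": -0.03, "grip": 0.02},
  {"ax": 0, "ay": 0, "az": 0, "x": 0, "y": 0, "z": -0.03, "grip": 0.02},
  {"ax": 0, "ay": 0, "az": 0, "x": 0, "y": 0, "z": -0.03, "grip": 0.02},
])

```text
time: 8.17
position: [619.9, -18.0, 37.2]
tool_rot: [0.0, 0.489, 0.872, 0.0]
contact_force: [-0.3, -0.7, -0.5]
finger_gap: 32.3
grasp_force: 30.0
```

Emit:
arm_command([
  {"ax": 0, "ay": 0, "az": 0, "x": 0, "y": 0, "z": 0, "grip": 0.06},
  {"ax": 0, "ay": 0, "az": 0, "x": 0, "y": 0, "z": 0, "grip": 0.06},
  {"ax": 0, "ay": 0, "az": 0, "x": 0, "y": 0, "z": 0, "grip": 0.06},
  {"ax": 0, "ay": 0, "az": 0, "x": 0, "y": 0, "z": 0.01, "grip": 0.06},
  {"ax": 0, "ay": 0, "az": 0, "x": 0, "y": 0, "z": 0.04, "grip": 0.06},
])

```text
time: 8.58
position: [615.9, -17.6, 72.0]
tool_rot: [-0.005, 0.489, 0.872, -0.002]
contact_force: [0.2, 0.1, -0.0]
finger_gap: 59.3
grasp_force: 0.0
```

Emit:
arm_command([
  {"ax": 0, "ay": 0, "az": 0, "x": 0, "y": 0, "z": 0.04, "grip": 0.06},
  {"ax": 0, "ay": 0, "az": 0, "x": 0, "y": 0, "z": 0.08, "grip": 0.06},
  {"ax": 0, "ay": 0, "az": 0, "x": 0, "y": 0, "z": 0.12, "grip": 0.06},
  {"ax": 0, "ay": 0, "az": 0, "x": 0, "y": 0, "z": 0.16, "grip": 0.06},
  {"ax": 0, "ay": 0, "az": 0, "x": -0.005, "y": 0.005, "z": 0.195, "grip": 0.06},
])

```text
time: 9.0
position: [614.9, -13.7, 275.6]
tool_rot: [0.002, 0.489, 0.872, 0.001]
contact_force: [0.0, -1.0, -0.5]
finger_gap: 59.7
grasp_force: 0.0
```

```bash
python3 look.py wrist5 pallet_a_center tray_short tray_long
```

```text
[614.9 -13.7 275.6] 9.0 [0.002 0.489 0.872 0.001]
pallet_a_center 0.44 [ 466.  -226.5] [ 67.5 133.2] long axis -53.3 [[ 93. 288.]]
tray_short 0.9 [633.5 -41.1] [ 64.7 201.1] long axis -58.5 [[321. 206.]]
tray_long 0.84 [ 461.9 -236.8] [ 69.9 137.8] long axis -53.7 [[ 95. 290.]]
```

Emit:
arm_command([
  {"ax": 0, "ay": 0, "az": -0.03, "x": -0.026, "y": 0.029, "z": 0, "grip": 0.06},
  {"ax": 0, "ay": 0, "az": -0.06, "x": -0.053, "y": 0.058, "z": 0, "grip": 0.06},
  {"ax": 0, "ay": 0, "az": -0.1, "x": -0.08, "y": 0.087, "z": 0, "grip": 0.06},
  {"ax": 0, "ay": 0, "az": -0.15, "x": -0.107, "y": 0.116, "z": 0, "grip": 0.06},
  {"ax": 0, "ay": 0, "az": -0.2, "x": -0.134, "y": 0.146, "z": 0, "grip": 0.06},
])

```text
time: 9.62
position: [478.2, 133.6, 268.6]
tool_rot: [-0.002, 0.575, 0.818, -0.002]
contact_force: [1.1, 0.7, -0.1]
finger_gap: 59.9
grasp_force: 0.0
```

Emit:
arm_command([
  {"ax": 0, "ay": 0, "az": 0, "x": -0.026, "y": 0.029, "z": 0, "grip": 0.06},
  {"ax": 0, "ay": 0, "az": 0, "x": -0.053, "y": 0.058, "z": -0.01, "grip": 0.06},
  {"ax": 0, "ay": 0, "az": 0, "x": -0.08, "y": 0.087, "z": -0.03, "grip": 0.06},
  {"ax": 0, "ay": 0, "az": 0, "x": -0.107, "y": 0.116, "z": -0.05, "grip": 0.06},
  {"ax": 0, "ay": 0, "az": 0, "x": -0.134, "y": 0.147, "z": -0.07, "grip": 0.06},
])

```text
time: 10.03
position: [349.6, 273.8, 202.7]
tool_rot: [-0.001, 0.574, 0.819, -0.002]
contact_force: [0.2, 0.1, 0.7]
finger_gap: 60.1
grasp_force: 0.0
```

Emit:
arm_command([
  {"ax": 0, "ay": 0, "az": 0, "x": 0, "y": 0, "z": 0, "grip": 0.06},
  {"ax": 0, "ay": 0, "az": 0, "x": 0, "y": 0, "z": 0, "grip": 0.06},
])

```text
time: 10.2
position: [349.4, 273.6, 202.3]
tool_rot: [-0.001, 0.572, 0.82, -0.003]
contact_force: [-0.2, -0.3, -0.1]
finger_gap: 60.1
grasp_force: 0.0
```

```bash
python3 look.py wrist6 pallet_a_center brick_long_center brick_short_center
```

```text
[349.4 273.6 202.3] 10.2 [-0.001  0.572  0.82  -0.003]
pallet_a_center 0.56 [355.7 247.5] [ 32.4 131.3] long axis -67.6 [[312. 245.]]
brick_long_center 0.96 [363.3 347.3] [35.2 67.7] long axis -49.9 [[368. 139.]]
brick_short_center 0.79 [462.3 296.2] [38.7 46.8] long axis -57.3 [[455. 239.]]
```

View pics/wrist6.png

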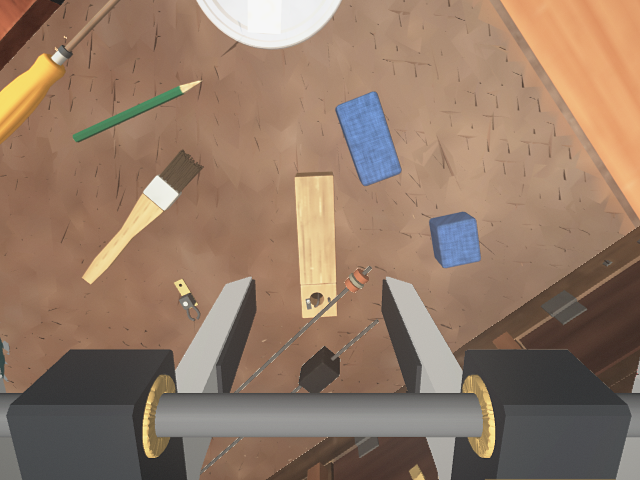

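Emit:
arm_command([
  {"ax": 0, "ay": 0, "az": 0.038, "x": -0.005, "y": 0.002, "z": -0.035, "grip": 0.052},
  {"ax": 0, "ay": 0, "az": 0.038, "x": -0.005, "y": 0.002, "z": -0.075, "grip": 0.052},
  {"ax": 0, "ay": 0, "az": 0.038, "x": -0.005, "y": 0.002, "z": -0.115, "grip": 0.052},
  {"ax": 0, "ay": 0, "az": 0.038, "x": -0.005, "y": 0.002, "z": -0.15, "grip": 0.052},
  {"ax": 0, "ay": 0, "az": 0.038, "x": -0.005, "y": 0.002, "z": -0.171, "grip": 0.052},
])

```text
time: 10.82
position: [346.4, 273.3, 31.1]
tool_rot: [-0.001, 0.559, 0.829, -0.002]
contact_force: [0.3, 0.1, 0.6]
finger_gap: 52.3
grasp_force: 0.0
```

Emit:
arm_command([
  {"ax": 0, "ay": 0, "az": 0, "x": 0, "y": 0, "z": 0, "grip": 0.052},
  {"ax": 0, "ay": 0, "az": 0, "x": 0, "y": 0, "z": 0, "grip": 0.052},
], newtons=40)

```text
time: 10.98
position: [347.7, 274.6, 34.4]
tool_rot: [-0.0, 0.559, 0.829, -0.001]
contact_force: [-0.4, 0.0, 0.1]
finger_gap: 51.9
grasp_force: 0.0
```

Emit:
arm_command([
  {"ax": 0, "ay": 0, "az": 0, "x": -0.003, "y": 0.001, "z": -0.003, "grip": 0.052},
  {"ax": 0, "ay": 0, "az": 0, "x": -0.003, "y": 0.001, "z": -0.003, "grip": 0.02},
  {"ax": 0, "ay": 0, "az": 0, "x": -0.003, "y": 0.001, "z": -0.003, "grip": 0.02},
  {"ax": 0, "ay": 0, "az": 0, "x": -0.003, "y": 0.001, "z": -0.003, "grip": 0.02},
  {"ax": 0, "ay": 0, "az": 0, "x": -0.003, "y": 0.001, "z": -0.003, "grip": 0.02},
], newtons=40)

```text
time: 11.4
position: [344.9, 277.1, 33.0]
tool_rot: [0.001, 0.558, 0.83, 0.001]
contact_force: [-0.3, -0.1, 3.2]
finger_gap: 31.7
grasp_force: 40.0
```

Emit:
arm_command([
  {"ax": 0, "ay": 0, "az": 0, "x": 0, "y": 0, "z": 0, "grip": 0.02},
  {"ax": 0, "ay": 0, "az": 0, "x": 0, "y": 0, "z": 0.007, "grip": 0.02},
  {"ax": 0, "ay": 0, "az": 0, "x": -0.01, "y": 0.01, "z": 0.01, "grip": 0.02},
  {"ax": 0, "ay": 0, "az": 0, "x": -0.025, "y": 0.026, "z": 0.01, "grip": 0.02},
  {"ax": 0, "ay": 0, "az": 0, "x": -0.045, "y": 0.05, "z": 0.01, "grip": 0.02},
])

```text
time: 11.82
position: [299.5, 326.2, 42.1]
tool_rot: [0.001, 0.559, 0.829, 0.0]
contact_force: [-0.2, -0.1, -0.8]
finger_gap: 31.9
grasp_force: 40.0
```

Emit:
arm_command([
  {"ax": 0, "ay": 0, "az": 0, "x": 0, "y": 0, "z": 0.04, "grip": 0.02},
  {"ax": 0, "ay": 0, "az": 0, "x": 0, "y": 0, "z": 0.08, "grip": 0.02},
  {"ax": 0, "ay": 0, "az": 0, "x": 0, "y": 0, "z": 0.12, "grip": 0.02},
  {"ax": 0, "ay": 0, "az": 0, "x": 0, "y": 0, "z": 0.16, "grip": 0.02},
  {"ax": 0, "ay": 0, "az": 0, "x": 0, "y": 0, "z": 0.2, "grip": 0.02},
])

```text
time: 12.23
position: [298.4, 326.3, 243.6]
tool_rot: [-0.0, 0.558, 0.83, -0.0]
contact_force: [1.2, -0.0, -1.7]
finger_gap: 31.8
grasp_force: 40.0
```

Emit:
arm_command([
  {"ax": 0, "ay": 0, "az": 0, "x": 0.01, "y": -0.01, "z": 0.035, "grip": 0.02},
  {"ax": 0, "ay": 0, "az": 0.02, "x": 0.03, "y": -0.03, "z": 0.045, "grip": 0.02},
  {"ax": 0, "ay": 0, "az": 0.04, "x": 0.05, "y": -0.06, "z": 0.045, "grip": 0.02},
  {"ax": 0, "ay": 0, "az": 0.06, "x": 0.065, "y": -0.095, "z": 0.045, "grip": 0.02},
  {"ax": 0, "ay": 0, "az": 0.08, "x": 0.08, "y": -0.13, "z": 0.045, "grip": 0.02},
])

```text
time: 12.65
position: [379.5, 195.5, 287.0]
tool_rot: [0.0, 0.523, 0.852, 0.0]
contact_force: [0.9, -0.3, -0.9]
finger_gap: 31.6
grasp_force: 40.0
```

Emit:
arm_command([
  {"ax": 0, "ay": 0, "az": 0.02, "x": 0.01, "y": -0.035, "z": 0, "grip": 0.02},
  {"ax": 0, "ay": 0, "az": 0.04, "x": 0.02, "y": -0.07, "z": 0, "grip": 0.02},
  {"ax": 0, "ay": 0, "az": 0.06, "x": 0.03, "y": -0.105, "z": 0, "grip": 0.02},
  {"ax": 0, "ay": 0, "az": 0.08, "x": 0.035, "y": -0.14, "z": 0, "grip": 0.02},
  {"ax": 0, "ay": 0, "az": 0.1, "x": 0.04, "y": -0.175, "z": 0, "grip": 0.02},
])

```text
time: 13.07
position: [418.9, 19.9, 286.6]
tool_rot: [-0.0, 0.481, 0.877, 0.0]
contact_force: [0.9, 0.2, -0.8]
finger_gap: 32.0
grasp_force: 40.0
```

Emit:
arm_command([
  {"ax": 0, "ay": 0, "az": 0.02, "x": 0.005, "y": -0.035, "z": 0, "grip": 0.02},
  {"ax": 0, "ay": 0, "az": 0.04, "x": 0.01, "y": -0.07, "z": 0, "grip": 0.02},
  {"ax": 0, "ay": 0, "az": 0.066, "x": 0.015, "y": -0.105, "z": 0, "grip": 0.02},
  {"ax": 0, "ay": 0, "az": 0.066, "x": 0.02, "y": -0.14, "z": 0, "grip": 0.02},
  {"ax": 0, "ay": 0, "az": 0.066, "x": 0.025, "y": -0.175, "z": 0, "grip": 0.02},
])

```text
time: 13.48
position: [443.7, -155.0, 286.7]
tool_rot: [-0.0, 0.452, 0.892, 0.0]
contact_force: [1.3, -0.6, -0.5]
finger_gap: 31.7
grasp_force: 40.0
```

Emit:
arm_command([
  {"ax": 0, "ay": 0, "az": 0, "x": 0.004, "y": -0.035, "z": 0, "grip": 0.02},
  {"ax": 0, "ay": 0, "az": 0, "x": 0.004, "y": -0.065, "z": 0, "grip": 0.02},
  {"ax": 0, "ay": 0, "az": 0, "x": 0.004, "y": -0.065, "z": 0, "grip": 0.02},
  {"ax": 0, "ay": 0, "az": 0, "x": 0.004, "y": -0.065, "z": 0, "grip": 0.02},
])

```text
time: 13.82
position: [447.7, -219.5, 285.9]
tool_rot: [-0.001, 0.453, 0.891, 0.0]
contact_force: [-1.5, 0.7, -0.2]
finger_gap: 31.6
grasp_force: 40.0
```

```bash
python3 look.py wrist7 tray_long pallet_a_center
```

```text
[ 447.7 -219.5  285.9] 13.82 [-0.001  0.453  0.891  0.   ]
tray_long 0.85 [ 441.  -215.8] [63.2 75.3] long axis -53.0 [[313. 185.]]
pallet_a_center 0.91 [ 523.5 -323.9] [ 81.2 205.2] long axis -54.0 [[321. 309.]]
```

View pics/wrist7.png

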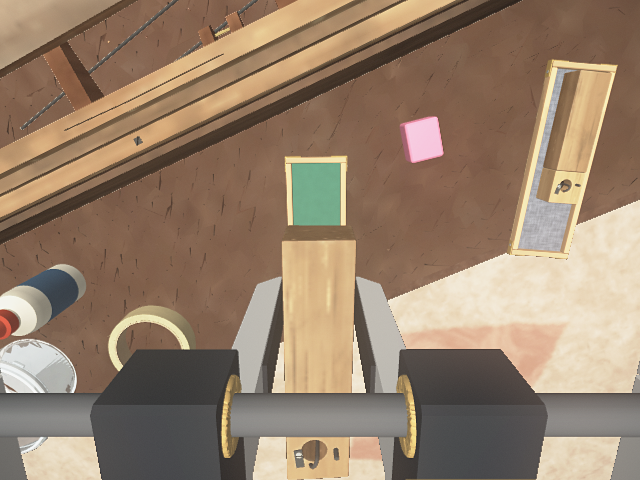

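Emit:
arm_command([
  {"ax": 0, "ay": 0, "az": 0.006, "x": -0.001, "y": -0.001, "z": -0.03, "grip": 0.02},
  {"ax": 0, "ay": 0, "az": 0.006, "x": -0.001, "y": -0.001, "z": -0.07, "grip": 0.02},
  {"ax": 0, "ay": 0, "az": 0.006, "x": -0.001, "y": -0.001, "z": -0.11, "grip": 0.02},
  {"ax": 0, "ay": 0, "az": 0.006, "x": -0.001, "y": -0.001, "z": -0.15, "grip": 0.02},
  {"ax": 0, "ay": 0, "az": 0.006, "x": -0.001, "y": -0.001, "z": -0.185, "grip": 0.02},
])

```text
time: 14.38
position: [446.7, -217.4, 99.7]
tool_rot: [-0.0, 0.448, 0.894, 0.0]
contact_force: [0.1, 0.0, -1.3]
finger_gap: 31.7
grasp_force: 40.0
```

Emit:
arm_command([
  {"ax": 0, "ay": 0, "az": 0, "x": 0, "y": 0, "z": -0.025, "grip": 0.02},
  {"ax": 0, "ay": 0, "az": 0, "x": 0, "y": 0, "z": -0.035, "grip": 0.02},
  {"ax": 0, "ay": 0, "az": 0, "x": 0, "y": 0, "z": -0.035, "grip": 0.02},
])

```text
time: 14.63
position: [445.5, -217.1, 64.1]
tool_rot: [-0.003, 0.448, 0.894, 0.0]
contact_force: [-0.1, 0.5, -0.9]
finger_gap: 31.8
grasp_force: 40.0
```

```bash
python3 - <<'E'
from h import *
p=read_camera('wrist');w=p['img'];d=read_camera('side')['img']
f=lambda im:cv2.resize(im,(400,300),interpolation=cv2.INTER_AREA)
save({'img':np.hstack([f(w),f(d[250:410,310:523])])},'place2')
print(state()['position'])
E
```

```text
[ 448.17083547 -219.27356159   68.28998771]
```

View pics/place2.png

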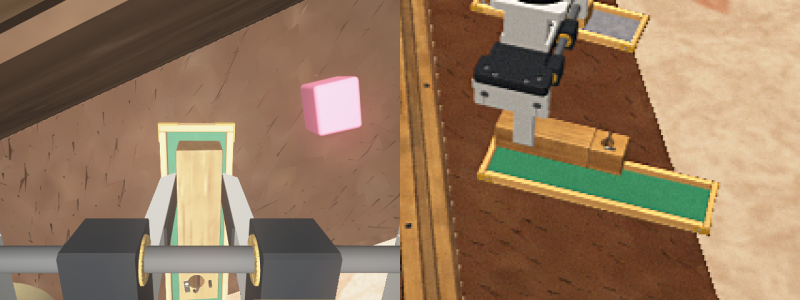

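```bash
python3 - <<'E'
from h import *
p=read_camera('wrist');save(p,'wrist8')
v=np.array([.597,-.802]);n=np.array([.802,.597])
o=state()['position'];print(o)
f=lambda uv,z:(np.round([(ray(p,uv,z)[:2]-o[:2])@v,(ray(p,uv,z)[:2]-o[:2])@n],1))
k=1.6
print('pal top',f((178*k,150*k),o[2]-5),f((221*k,150*k),o[2]-5),'bot',f((180*k,142*k),o[2]-32),f((219*k,142*k),o[2]-32))
print('tray outer',f((158*k,124*k),12),f((235*k,124*k),12))
E
```

```text
[ 448.77497284 -219.85793446   69.19796038]
pal top [-32.2 -14.1] [-32.2  14.5] bot [-30.7 -14.7] [-30.6  15.3]
tray outer [-40.  -35.1] [-39.9  30.7]
```

Emit:
arm_command([
  {"ax": 0, "ay": 0, "az": 0, "x": 0, "y": -0.004, "z": -0.01, "grip": 0.02},
  {"ax": 0, "ay": 0, "az": 0, "x": 0, "y": -0.004, "z": -0.022, "grip": 0.02},
  {"ax": 0, "ay": 0, "az": 0, "x": 0, "y": -0.004, "z": -0.032, "grip": 0.02},
  {"ax": 0, "ay": 0, "az": 0, "x": 0, "y": -0.004, "z": -0.032, "grip": 0.02},
  {"ax": 0, "ay": 0, "az": 0, "x": 0, "y": -0.004, "z": -0.032, "grip": 0.02},
])

```text
time: 15.2
position: [448.2, -224.5, 35.7]
tool_rot: [0.002, 0.449, 0.893, -0.0]
contact_force: [1.0, -1.4, 2.8]
finger_gap: 31.9
grasp_force: 40.0
```

Emit:
arm_command([
  {"ax": 0, "ay": 0, "az": 0, "x": 0, "y": 0, "z": 0, "grip": 0.06},
  {"ax": 0, "ay": 0, "az": 0, "x": 0, "y": 0, "z": 0, "grip": 0.06},
  {"ax": 0, "ay": 0, "az": 0, "x": 0, "y": 0, "z": 0, "grip": 0.06},
  {"ax": 0, "ay": 0, "az": 0, "x": 0, "y": 0, "z": 0.01, "grip": 0.06},
  {"ax": 0, "ay": 0, "az": 0, "x": 0, "y": 0, "z": 0.04, "grip": 0.06},
])

```text
time: 15.62
position: [443.9, -221.3, 70.7]
tool_rot: [-0.005, 0.449, 0.893, 0.001]
contact_force: [0.6, -0.2, -0.0]
finger_gap: 58.8
grasp_force: 0.0
```

Emit:
arm_command([
  {"ax": 0, "ay": 0, "az": 0, "x": 0, "y": 0, "z": 0.04, "grip": 0.06},
  {"ax": 0, "ay": 0, "az": 0, "x": 0, "y": 0, "z": 0.08, "grip": 0.06},
  {"ax": 0, "ay": 0, "az": 0, "x": 0, "y": 0, "z": 0.12, "grip": 0.06},
  {"ax": 0, "ay": 0, "az": 0, "x": 0, "y": 0, "z": 0.16, "grip": 0.06},
  {"ax": 0, "ay": 0, "az": 0, "x": 0, "y": 0, "z": 0.2, "grip": 0.06},
])

```text
time: 16.03
position: [446.7, -223.0, 277.5]
tool_rot: [0.0, 0.449, 0.893, 0.0]
contact_force: [0.4, -0.1, 0.5]
finger_gap: 59.9
grasp_force: 0.0
```

```bash
sleep 0; python3 look.py wrist9 tray_long pallet_a_center tray_short
```

```text
[ 446.7 -223.   277.5] 16.03 [0.    0.449 0.893 0.   ]
tray_long 0.92 [ 488.  -278.5] [ 65.1 230.3] long axis -53.5 [[314. 270.]]
pallet_a_center 0.75 [ 467.2 -250.6] [ 33.7 131.7] long axis -53.8 [[318. 215.]]
tray_short 0.74 [631.3 -44.6] [ 72.4 205.3] long axis -58.2 [[574. 151.]]
```

Emit:
arm_command([
  {"ax": 0, "ay": 0, "az": 0, "x": -0.004, "y": 0.035, "z": 0.005, "grip": 0.06},
  {"ax": 0, "ay": 0, "az": 0, "x": -0.008, "y": 0.07, "z": 0.005, "grip": 0.06},
  {"ax": 0, "ay": 0, "az": 0, "x": -0.012, "y": 0.105, "z": 0.005, "grip": 0.06},
  {"ax": 0, "ay": 0, "az": 0.03, "x": -0.016, "y": 0.14, "z": 0.005, "grip": 0.06},
  {"ax": 0, "ay": 0, "az": 0.065, "x": -0.02, "y": 0.175, "z": 0.005, "grip": 0.06},
])

```text
time: 16.65
position: [425.6, -46.8, 277.2]
tool_rot: [-0.002, 0.42, 0.908, -0.0]
contact_force: [0.6, 0.4, 0.4]
finger_gap: 59.8
grasp_force: 0.0
```

Emit:
arm_command([
  {"ax": 0, "ay": 0, "az": 0, "x": -0.004, "y": 0.037, "z": 0, "grip": 0.06},
  {"ax": 0, "ay": 0, "az": 0, "x": -0.008, "y": 0.074, "z": 0, "grip": 0.06},
  {"ax": 0, "ay": 0, "az": 0, "x": -0.012, "y": 0.111, "z": 0, "grip": 0.06},
  {"ax": 0, "ay": 0, "az": 0, "x": -0.016, "y": 0.148, "z": 0, "grip": 0.06},
  {"ax": 0, "ay": 0, "az": 0, "x": -0.02, "y": 0.185, "z": 0, "grip": 0.06},
])

```text
time: 17.07
position: [405.5, 138.1, 277.4]
tool_rot: [-0.002, 0.42, 0.908, -0.001]
contact_force: [0.4, -0.2, -0.3]
finger_gap: 59.9
grasp_force: 0.0
```

Emit:
arm_command([
  {"ax": 0, "ay": 0, "az": 0, "x": -0.008, "y": 0.037, "z": 0, "grip": 0.06},
  {"ax": 0, "ay": 0, "az": 0, "x": -0.016, "y": 0.074, "z": 0, "grip": 0.06},
  {"ax": 0, "ay": 0, "az": 0, "x": -0.024, "y": 0.11, "z": -0.02, "grip": 0.06},
  {"ax": 0, "ay": 0, "az": 0, "x": -0.033, "y": 0.14, "z": -0.045, "grip": 0.06},
  {"ax": 0, "ay": 0, "az": 0, "x": -0.04, "y": 0.17, "z": -0.07, "grip": 0.06},
])

```text
time: 17.48
position: [365.3, 307.9, 207.2]
tool_rot: [-0.001, 0.419, 0.908, -0.001]
contact_force: [1.4, 0.9, -0.2]
finger_gap: 60.0
grasp_force: 0.0
```

Emit:
arm_command([
  {"ax": 0, "ay": 0, "az": 0, "x": -0.004, "y": 0.03, "z": -0.02, "grip": 0.06},
  {"ax": 0, "ay": 0, "az": 0, "x": -0.004, "y": 0.042, "z": -0.03, "grip": 0.06},
  {"ax": 0, "ay": 0, "az": 0, "x": -0.004, "y": 0.042, "z": -0.03, "grip": 0.06},
  {"ax": 0, "ay": 0, "az": 0, "x": -0.004, "y": 0.042, "z": -0.03, "grip": 0.06},
])

```text
time: 17.82
position: [362.6, 347.7, 178.2]
tool_rot: [-0.001, 0.42, 0.908, -0.002]
contact_force: [-0.4, 0.8, 0.5]
finger_gap: 60.2
grasp_force: 0.0
```

```bash
python3 look.py wrist10 brick_long_center brick_short_center; python3 -c "
import cv2,numpy as np
a=cv2.imread('pics/wrist9.png');b=cv2.imread('pics/wrist10.png')
cv2.imwrite('pics/c9.png',np.hstack([cv2.resize(x,(400,300),interpolation=cv2.INTER_AREA) for x in (a,b)]))"
```

```text
[362.6 347.7 178.2] 17.82 [-0.001  0.42   0.908 -0.002]
brick_long_center 0.61 [362.6 349.2] [35.1 72.8] long axis -49.7 [[321. 221.]]
brick_short_center 0.82 [461.3 299.1] [36.9 52.3] long axis -54.8 [[372. 342.]]
```

View pics/c9.png

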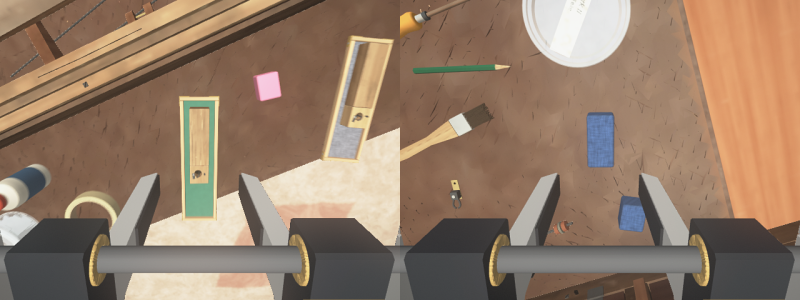

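Emit:
arm_command([
  {"ax": 0, "ay": 0, "az": 0, "x": 0.001, "y": 0, "z": -0.03, "grip": 0.056},
  {"ax": 0, "ay": 0, "az": 0, "x": 0.001, "y": 0, "z": -0.07, "grip": 0.056},
  {"ax": 0, "ay": 0, "az": 0, "x": 0.001, "y": 0, "z": -0.11, "grip": 0.056},
  {"ax": 0, "ay": 0, "az": 0, "x": 0.001, "y": 0, "z": -0.142, "grip": 0.056},
  {"ax": 0, "ay": 0, "az": 0, "x": 0.001, "y": 0, "z": -0.147, "grip": 0.056},
], newtons=30)

```text
time: 18.38
position: [361.6, 344.9, 27.8]
tool_rot: [-0.002, 0.421, 0.907, -0.004]
contact_force: [-0.3, -0.5, -0.4]
finger_gap: 55.8
grasp_force: 0.0
```

Emit:
arm_command([
  {"ax": 0, "ay": 0, "az": 0, "x": 0, "y": 0, "z": 0, "grip": 0.056},
  {"ax": 0, "ay": 0, "az": 0, "x": 0, "y": 0, "z": 0, "grip": 0.056},
], newtons=30)

```text
time: 18.55
position: [365.9, 349.0, 35.1]
tool_rot: [0.001, 0.421, 0.907, 0.002]
contact_force: [-0.2, 0.0, -0.1]
finger_gap: 56.0
grasp_force: 0.0
```

Emit:
arm_command([
  {"ax": 0, "ay": 0, "az": 0, "x": 0, "y": 0, "z": 0, "grip": 0.05},
  {"ax": 0, "ay": 0, "az": 0, "x": 0, "y": 0, "z": 0, "grip": 0.02},
  {"ax": 0, "ay": 0, "az": 0, "x": 0, "y": 0, "z": 0, "grip": 0.02},
  {"ax": 0, "ay": 0, "az": 0, "x": 0, "y": 0, "z": 0, "grip": 0.02},
  {"ax": 0, "ay": 0, "az": 0, "x": 0, "y": 0, "z": 0, "grip": 0.02},
], newtons=30)

```text
time: 18.97
position: [364.9, 349.2, 34.3]
tool_rot: [0.001, 0.42, 0.908, 0.001]
contact_force: [-0.8, -0.8, 5.6]
finger_gap: 33.8
grasp_force: 30.0
```

Emit:
arm_command([
  {"ax": 0, "ay": 0, "az": 0, "x": 0, "y": 0, "z": 0, "grip": 0.02},
  {"ax": 0, "ay": 0, "az": 0, "x": 0, "y": 0, "z": 0, "grip": 0.02},
])

```text
time: 19.13
position: [364.9, 349.2, 34.3]
tool_rot: [0.001, 0.42, 0.908, 0.001]
contact_force: [-0.5, -0.8, 5.4]
finger_gap: 33.7
grasp_force: 30.0
```

Emit:
arm_command([
  {"ax": 0, "ay": 0, "az": 0, "x": 0, "y": 0, "z": 0.03, "grip": 0.02},
  {"ax": 0, "ay": 0, "az": 0, "x": 0, "y": 0, "z": 0.07, "grip": 0.02},
  {"ax": 0, "ay": 0, "az": 0, "x": 0, "y": 0, "z": 0.11, "grip": 0.02},
  {"ax": 0, "ay": 0, "az": 0, "x": 0, "y": 0, "z": 0.15, "grip": 0.02},
  {"ax": 0, "ay": 0, "az": 0, "x": 0, "y": 0, "z": 0.19, "grip": 0.02},
])

```text
time: 19.55
position: [363.6, 348.3, 224.3]
tool_rot: [-0.0, 0.42, 0.908, -0.0]
contact_force: [1.4, 1.5, -0.3]
finger_gap: 34.0
grasp_force: 30.0
```

Emit:
arm_command([
  {"ax": 0, "ay": 0, "az": 0, "x": 0.004, "y": -0.012, "z": 0.035, "grip": 0.02},
  {"ax": 0, "ay": 0, "az": 0, "x": 0.011, "y": -0.042, "z": 0.055, "grip": 0.02},
  {"ax": 0, "ay": 0, "az": 0, "x": 0.02, "y": -0.077, "z": 0.06, "grip": 0.02},
  {"ax": 0, "ay": 0, "az": 0, "x": 0.029, "y": -0.113, "z": 0.06, "grip": 0.02},
  {"ax": 0, "ay": 0, "az": 0, "x": 0.038, "y": -0.15, "z": 0.06, "grip": 0.02},
])

```text
time: 19.97
position: [402.4, 197.6, 283.6]
tool_rot: [0.001, 0.419, 0.908, 0.001]
contact_force: [0.4, -1.0, -0.9]
finger_gap: 33.6
grasp_force: 30.0
```

Emit:
arm_command([
  {"ax": 0, "ay": 0, "az": -0.01, "x": 0.009, "y": -0.037, "z": 0, "grip": 0.02},
  {"ax": 0, "ay": 0, "az": -0.02, "x": 0.018, "y": -0.074, "z": 0, "grip": 0.02},
  {"ax": 0, "ay": 0, "az": -0.03, "x": 0.027, "y": -0.111, "z": 0, "grip": 0.02},
  {"ax": 0, "ay": 0, "az": -0.05, "x": 0.036, "y": -0.148, "z": 0, "grip": 0.02},
  {"ax": 0, "ay": 0, "az": -0.065, "x": 0.045, "y": -0.185, "z": 0, "grip": 0.02},
])

```text
time: 20.38
position: [447.0, 11.9, 282.6]
tool_rot: [0.0, 0.45, 0.893, 0.0]
contact_force: [0.2, 0.3, -0.0]
finger_gap: 33.9
grasp_force: 30.0
```

Emit:
arm_command([
  {"ax": 0, "ay": 0, "az": 0, "x": 0.009, "y": -0.037, "z": 0, "grip": 0.02},
  {"ax": 0, "ay": 0, "az": 0, "x": 0.018, "y": -0.074, "z": 0, "grip": 0.02},
  {"ax": 0, "ay": 0, "az": 0, "x": 0.027, "y": -0.111, "z": 0, "grip": 0.02},
  {"ax": 0, "ay": 0, "az": 0, "x": 0.036, "y": -0.148, "z": 0, "grip": 0.02},
  {"ax": 0, "ay": 0, "az": 0, "x": 0.045, "y": -0.185, "z": 0, "grip": 0.02},
])

```text
time: 20.8
position: [492.1, -173.2, 282.4]
tool_rot: [-0.0, 0.449, 0.893, 0.0]
contact_force: [0.7, 0.0, 0.1]
finger_gap: 34.1
grasp_force: 30.0
```

Emit:
arm_command([
  {"ax": 0, "ay": 0, "az": 0, "x": 0.009, "y": -0.037, "z": 0, "grip": 0.02},
  {"ax": 0, "ay": 0, "az": 0, "x": 0.018, "y": -0.074, "z": 0, "grip": 0.02},
  {"ax": 0, "ay": 0, "az": 0, "x": 0.027, "y": -0.111, "z": 0, "grip": 0.02},
  {"ax": 0, "ay": 0, "az": 0, "x": 0.034, "y": -0.14, "z": 0, "grip": 0.02},
  {"ax": 0, "ay": 0, "az": 0, "x": 0.038, "y": -0.164, "z": 0, "grip": 0.02},
])

```text
time: 21.22
position: [530.2, -337.9, 281.3]
tool_rot: [-0.001, 0.45, 0.893, 0.0]
contact_force: [0.1, 0.0, -0.5]
finger_gap: 33.7
grasp_force: 30.0
```

Emit:
arm_command([
  {"ax": 0, "ay": 0, "az": 0, "x": 0, "y": 0, "z": 0, "grip": 0.02},
  {"ax": 0, "ay": 0, "az": 0, "x": 0, "y": 0, "z": 0, "grip": 0.02},
  {"ax": 0, "ay": 0, "az": 0, "x": 0, "y": 0, "z": 0, "grip": 0.02},
])

```text
time: 21.47
position: [530.1, -334.7, 282.3]
tool_rot: [-0.0, 0.449, 0.894, 0.0]
contact_force: [0.0, -0.0, -0.5]
finger_gap: 33.8
grasp_force: 30.0
```

```bash
python3 look.py wrist11 tray_long pallet_a_center
```

```text
[ 530.1 -334.7  282.3] 21.47 [-0.     0.449  0.894  0.   ]
tray_long 0.89 [ 482.2 -270.6] [ 64.7 208.1] long axis -53.4 [[318. 109.]]
pallet_a_center 0.8 [ 468.2 -251.4] [ 33. 129.] long axis -54.1 [[319.  94.]]
```

Emit:
arm_command([
  {"ax": 0, "ay": 0, "az": 0, "x": 0, "y": 0, "z": -0.03, "grip": 0.02},
  {"ax": 0, "ay": 0, "az": 0, "x": 0, "y": 0, "z": -0.07, "grip": 0.02},
  {"ax": 0, "ay": 0, "az": 0, "x": 0, "y": 0, "z": -0.11, "grip": 0.02},
  {"ax": 0, "ay": 0, "az": 0, "x": 0, "y": 0, "z": -0.15, "grip": 0.02},
  {"ax": 0, "ay": 0, "az": 0, "x": 0, "y": 0, "z": -0.19, "grip": 0.02},
])

```text
time: 22.03
position: [530.3, -334.1, 92.1]
tool_rot: [0.001, 0.449, 0.894, -0.0]
contact_force: [1.1, 0.0, -1.6]
finger_gap: 33.9
grasp_force: 30.0
```

Emit:
arm_command([
  {"ax": 0, "ay": 0, "az": 0, "x": 0, "y": 0, "z": -0.015, "grip": 0.02},
  {"ax": 0, "ay": 0, "az": 0, "x": 0, "y": 0, "z": -0.018, "grip": 0.02},
  {"ax": 0, "ay": 0, "az": 0, "x": 0, "y": 0, "z": -0.018, "grip": 0.02},
  {"ax": 0, "ay": 0, "az": 0, "x": 0, "y": 0, "z": -0.018, "grip": 0.02},
])

```text
time: 22.37
position: [531.4, -335.6, 77.1]
tool_rot: [0.002, 0.449, 0.894, -0.0]
contact_force: [0.3, 0.1, 0.8]
finger_gap: 33.5
grasp_force: 30.0
```

```bash
python3 - <<'E'
from h import *
p=read_camera('wrist');w=p['img'];d=read_camera('side')['img']
f=lambda im:cv2.resize(im,(400,300),interpolation=cv2.INTER_AREA)
save({'img':np.hstack([f(w),f(d[250:410,310:523])])},'place3')
print(state()['position'])
E
```

```text
[ 531.76851799 -336.27145384   78.06052242]
```

View pics/place3.png

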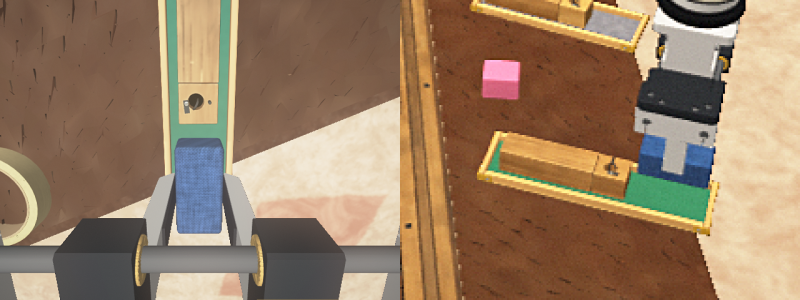

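Emit:
arm_command([
  {"ax": 0, "ay": 0, "az": 0, "x": 0, "y": 0, "z": -0.015, "grip": 0.02},
  {"ax": 0, "ay": 0, "az": 0, "x": 0, "y": 0, "z": -0.028, "grip": 0.02},
  {"ax": 0, "ay": 0, "az": 0, "x": 0, "y": 0, "z": -0.034, "grip": 0.02},
  {"ax": 0, "ay": 0, "az": 0, "x": 0, "y": 0, "z": -0.034, "grip": 0.02},
  {"ax": 0, "ay": 0, "az": 0, "x": 0, "y": 0, "z": -0.034, "grip": 0.02},
])

```text
time: 22.88
position: [530.0, -335.3, 40.4]
tool_rot: [-0.0, 0.449, 0.893, 0.0]
contact_force: [0.4, 0.5, -0.1]
finger_gap: 33.8
grasp_force: 30.0
```

Emit:
arm_command([
  {"ax": 0, "ay": 0, "az": 0, "x": 0, "y": 0, "z": 0, "grip": 0.02},
  {"ax": 0, "ay": 0, "az": 0, "x": 0, "y": 0, "z": 0, "grip": 0.02},
])

```text
time: 23.05
position: [530.6, -335.8, 41.6]
tool_rot: [0.001, 0.449, 0.893, -0.0]
contact_force: [-0.5, 0.6, -0.2]
finger_gap: 33.7
grasp_force: 30.0
```

Emit:
arm_command([
  {"ax": 0, "ay": 0, "az": 0, "x": -0.0025, "y": 0.003, "z": -0.001, "grip": 0.02},
  {"ax": 0, "ay": 0, "az": 0, "x": -0.004, "y": 0.0055, "z": -0.001, "grip": 0.02},
  {"ax": 0, "ay": 0, "az": 0, "x": -0.0055, "y": 0.0075, "z": -0.001, "grip": 0.02},
  {"ax": 0, "ay": 0, "az": 0, "x": -0.0065, "y": 0.009, "z": -0.001, "grip": 0.02},
  {"ax": 0, "ay": 0, "az": 0, "x": -0.0065, "y": 0.009, "z": -0.001, "grip": 0.02},
])

```text
time: 23.47
position: [523.5, -326.1, 39.9]
tool_rot: [0.0, 0.449, 0.893, 0.0]
contact_force: [-0.0, -0.1, -0.1]
finger_gap: 33.9
grasp_force: 30.0
```

Emit:
arm_command([
  {"ax": 0, "ay": 0, "az": 0, "x": 0.002, "y": -0.003, "z": 0, "grip": 0.02},
  {"ax": 0, "ay": 0, "az": 0, "x": 0.004, "y": -0.005, "z": -0.001, "grip": 0.02},
  {"ax": 0, "ay": 0, "az": 0, "x": 0.004, "y": -0.006, "z": -0.001, "grip": 0.02},
  {"ax": 0, "ay": 0, "az": 0, "x": 0.004, "y": -0.006, "z": -0.001, "grip": 0.02},
  {"ax": 0, "ay": 0, "az": 0, "x": 0.004, "y": -0.006, "z": -0.001, "grip": 0.02},
])

```text
time: 23.88
position: [527.6, -332.5, 38.4]
tool_rot: [-0.0, 0.449, 0.893, 0.0]
contact_force: [-0.4, 0.1, 0.1]
finger_gap: 33.6
grasp_force: 30.0
```

```bash
python3 look.py wrist12 tray_long pallet_a_center brick_long_center
```

```text
[ 527.6 -332.5   38.4] 23.88 [-0.     0.449  0.893  0.   ]
tray_long 0.86 [ 490.  -280.9] [ 64.1 125.3] long axis -53.3 [[320. 170.]]
pallet_a_center 0.9 [ 479.3 -266.9] [32.9 82.4] long axis -53.7 [[311. 136.]]
brick_long_center 0.8 [ 526.8 -331.2] [34.6 74.8] long axis -53.5 [[322. 284.]]
```

Emit:
arm_command([
  {"ax": 0, "ay": 0, "az": 0, "x": 0, "y": 0, "z": 0, "grip": 0.056},
  {"ax": 0, "ay": 0, "az": 0, "x": 0, "y": 0, "z": 0, "grip": 0.056},
  {"ax": 0, "ay": 0, "az": 0, "x": 0, "y": 0, "z": 0, "grip": 0.056},
  {"ax": 0, "ay": 0, "az": 0, "x": 0, "y": 0, "z": 0.01, "grip": 0.056},
  {"ax": 0, "ay": 0, "az": 0, "x": 0, "y": 0, "z": 0.04, "grip": 0.056},
])

```text
time: 24.5
position: [524.7, -330.2, 74.0]
tool_rot: [-0.005, 0.449, 0.893, 0.001]
contact_force: [-0.7, 0.1, -1.2]
finger_gap: 55.8
grasp_force: 0.0
```

Emit:
arm_command([
  {"ax": 0, "ay": 0, "az": 0, "x": 0, "y": 0, "z": 0.04, "grip": 0.056},
  {"ax": 0, "ay": 0, "az": 0, "x": 0, "y": 0, "z": 0.08, "grip": 0.056},
  {"ax": 0, "ay": 0, "az": 0, "x": 0, "y": 0, "z": 0.12, "grip": 0.056},
  {"ax": 0, "ay": 0, "az": 0, "x": 0, "y": 0, "z": 0.16, "grip": 0.056},
  {"ax": 0, "ay": 0, "az": 0, "x": -0.003, "y": 0.015, "z": 0.195, "grip": 0.056},
])

```text
time: 24.92
position: [524.5, -319.1, 277.3]
tool_rot: [0.002, 0.45, 0.893, -0.001]
contact_force: [0.7, 0.3, 0.0]
finger_gap: 55.9
grasp_force: 0.0
```

```bash
python3 look.py wrist13 tray_long pallet_a_center brick_long_center
```

```text
[ 524.5 -319.1  277.3] 24.92 [ 0.002  0.45   0.893 -0.001]
tray_long 0.95 [ 488.7 -278.6] [ 65.3 230. ] long axis -53.2 [[312. 106.]]
pallet_a_center 0.56 [ 465.5 -247.5] [ 32.4 127.9] long axis -53.4 [[313. 109.]]
brick_long_center 0.84 [ 527.  -331.9] [35.2 71.8] long axis -53.4 [[313. 210.]]
```

Emit:
arm_command([
  {"ax": 0, "ay": 0, "az": 0, "x": -0.003, "y": 0.035, "z": 0, "grip": 0.06},
  {"ax": 0, "ay": 0, "az": 0, "x": -0.006, "y": 0.072, "z": 0, "grip": 0.06},
  {"ax": 0, "ay": 0, "az": -0.02, "x": -0.009, "y": 0.11, "z": 0, "grip": 0.06},
  {"ax": 0, "ay": 0, "az": -0.04, "x": -0.012, "y": 0.148, "z": 0, "grip": 0.06},
  {"ax": 0, "ay": 0, "az": -0.06, "x": -0.015, "y": 0.185, "z": 0, "grip": 0.06},
])

```text
time: 25.53
position: [508.4, -130.7, 271.0]
tool_rot: [-0.002, 0.477, 0.879, -0.0]
contact_force: [-0.2, -0.1, -0.9]
finger_gap: 60.1
grasp_force: 0.0
```

Emit:
arm_command([
  {"ax": 0, "ay": 0, "az": 0, "x": -0.004, "y": 0.037, "z": 0, "grip": 0.06},
  {"ax": 0, "ay": 0, "az": 0, "x": -0.008, "y": 0.074, "z": 0, "grip": 0.06},
  {"ax": 0, "ay": 0, "az": 0, "x": -0.012, "y": 0.111, "z": 0, "grip": 0.06},
  {"ax": 0, "ay": 0, "az": 0, "x": -0.016, "y": 0.148, "z": 0, "grip": 0.06},
  {"ax": 0, "ay": 0, "az": 0, "x": -0.02, "y": 0.185, "z": 0, "grip": 0.06},
])

```text
time: 25.95
position: [488.3, 54.1, 271.3]
tool_rot: [-0.002, 0.476, 0.879, -0.001]
contact_force: [0.9, -0.3, -1.2]
finger_gap: 60.0
grasp_force: 0.0
```

Emit:
arm_command([
  {"ax": 0, "ay": 0, "az": 0, "x": -0.004, "y": 0.037, "z": 0, "grip": 0.06},
  {"ax": 0, "ay": 0, "az": 0, "x": -0.008, "y": 0.074, "z": 0, "grip": 0.06},
  {"ax": 0, "ay": 0, "az": 0, "x": -0.012, "y": 0.111, "z": 0, "grip": 0.06},
  {"ax": 0, "ay": 0, "az": 0, "x": -0.016, "y": 0.147, "z": -0.005, "grip": 0.06},
  {"ax": 0, "ay": 0, "az": 0, "x": -0.02, "y": 0.18, "z": -0.02, "grip": 0.06},
])

```text
time: 26.37
position: [469.3, 234.6, 253.6]
tool_rot: [0.0, 0.476, 0.88, 0.0]
contact_force: [0.8, 0.0, 0.2]
finger_gap: 60.2
grasp_force: 0.0
```

Emit:
arm_command([
  {"ax": 0, "ay": 0, "az": 0, "x": -0.003, "y": 0.035, "z": -0.02, "grip": 0.06},
  {"ax": 0, "ay": 0, "az": 0, "x": -0.005, "y": 0.06, "z": -0.05, "grip": 0.06},
  {"ax": 0, "ay": 0, "az": 0, "x": -0.005, "y": 0.06, "z": -0.06, "grip": 0.06},
  {"ax": 0, "ay": 0, "az": 0, "x": -0.005, "y": 0.06, "z": -0.06, "grip": 0.06},
  {"ax": 0, "ay": 0, "az": 0, "x": -0.005, "y": 0.06, "z": -0.06, "grip": 0.06},
])

```text
time: 26.78
position: [464.0, 291.5, 191.8]
tool_rot: [-0.001, 0.476, 0.879, -0.002]
contact_force: [0.5, 0.1, 0.2]
finger_gap: 60.1
grasp_force: 0.0
```

```bash
python3 look.py wrist14 brick_short_center; python3 -c "
import cv2,numpy as np
a=cv2.imread('pics/wrist13.png');b=cv2.imread('pics/wrist14.png')
cv2.imwrite('pics/c13.png',np.hstack([cv2.resize(x,(400,300),interpolation=cv2.INTER_AREA) for x in (a,b)]))"
```

```text
[464.  291.5 191.8] 26.78 [-0.001  0.476  0.879 -0.002]
brick_short_center 0.61 [466.5 296.8] [33.  43.3] long axis -57.4 [[326. 218.]]
```

View pics/c13.png

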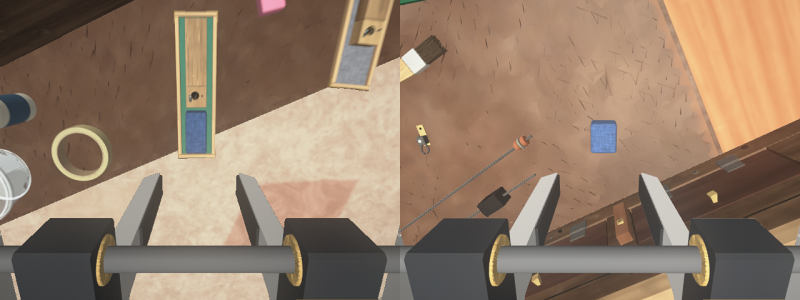

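```bash
python3 - <<'E'
from h import *
p=read_camera('wrist')
A=ray(p,(640,192),0)[:2];B=ray(p,(224,400),0)[:2];u=(A-B)/np.linalg.norm(A-B);n=np.array([u[1],-u[0]])
print(A,B,np.degrees(np.arctan2(u[1],u[0])))
c=np.array([467.4,295.4]);a=np.radians(33.1);y=np.array([np.cos(a),np.sin(a)]);x=np.array([-y[1],y[0]])
for s in (-88,88):
  for t in (-38,38): q=c+s*y+t*x;print(q.round(),'clear',((A-q)@n).round())
print(state()['position'])
E
```

```text
[691.5915178  460.81354142] [491.11430011  76.46467964] 62.453354935700716
[414. 216.] clear 132.0
[373. 279.] clear 199.0
[562. 312.] clear 46.0
[520. 375.] clear 112.0
[465.7488392  291.65021356 195.39755106]
```

Emit:
arm_command([
  {"ax": 0, "ay": 0, "az": 0, "x": 0.002, "y": 0.004, "z": -0.03, "grip": 0.056},
  {"ax": 0, "ay": 0, "az": 0, "x": 0.002, "y": 0.004, "z": -0.07, "grip": 0.056},
  {"ax": 0, "ay": 0, "az": 0, "x": 0.002, "y": 0.004, "z": -0.11, "grip": 0.056},
  {"ax": 0, "ay": 0, "az": 0, "x": 0.002, "y": 0.004, "z": -0.145, "grip": 0.056},
  {"ax": 0, "ay": 0, "az": 0, "x": 0.002, "y": 0.004, "z": -0.161, "grip": 0.056},
], newtons=30)

```text
time: 27.35
position: [465.1, 294.4, 29.1]
tool_rot: [-0.001, 0.477, 0.879, -0.002]
contact_force: [-0.5, -0.9, -0.5]
finger_gap: 56.0
grasp_force: 0.0
```

Emit:
arm_command([
  {"ax": 0, "ay": 0, "az": 0, "x": 0, "y": 0, "z": 0, "grip": 0.056},
  {"ax": 0, "ay": 0, "az": 0, "x": 0, "y": 0, "z": 0, "grip": 0.056},
  {"ax": 0, "ay": 0, "az": 0, "x": 0, "y": 0, "z": 0, "grip": 0.056},
])

```text
time: 27.6
position: [468.8, 297.0, 35.6]
tool_rot: [0.002, 0.476, 0.879, 0.002]
contact_force: [0.5, -0.9, 0.9]
finger_gap: 56.4
grasp_force: 0.0
```

```bash
python3 look.py wrist15 brick_short_center
```

```text
[468.8 297.   35.6] 27.6 [0.002 0.476 0.879 0.002]
brick_short_center 0.56 [465.1 298.5] [33.9 47.4] long axis -56.8 [[307. 293.]]
```

Emit:
arm_command([
  {"ax": 0, "ay": 0, "az": 0, "x": 0, "y": 0, "z": 0, "grip": 0.05},
  {"ax": 0, "ay": 0, "az": 0, "x": 0, "y": 0, "z": 0, "grip": 0.02},
  {"ax": 0, "ay": 0, "az": 0, "x": 0, "y": 0, "z": 0, "grip": 0.02},
  {"ax": 0, "ay": 0, "az": 0, "x": 0, "y": 0, "z": 0, "grip": 0.02},
  {"ax": 0, "ay": 0, "az": 0, "x": 0, "y": 0, "z": 0, "grip": 0.02},
], newtons=30)

```text
time: 28.12
position: [466.9, 296.8, 33.2]
tool_rot: [0.0, 0.476, 0.88, 0.0]
contact_force: [0.1, 0.5, 2.9]
finger_gap: 33.6
grasp_force: 30.0
```

Emit:
arm_command([
  {"ax": 0, "ay": 0, "az": 0, "x": 0, "y": 0, "z": 0, "grip": 0.02},
  {"ax": 0, "ay": 0, "az": 0, "x": 0, "y": 0, "z": 0, "grip": 0.02},
])

```text
time: 28.28
position: [466.9, 296.8, 33.2]
tool_rot: [0.0, 0.476, 0.88, 0.0]
contact_force: [-0.9, 0.1, 3.5]
finger_gap: 33.8
grasp_force: 30.0
```

Emit:
arm_command([
  {"ax": 0, "ay": 0, "az": 0, "x": 0, "y": 0, "z": 0.03, "grip": 0.02},
  {"ax": 0, "ay": 0, "az": 0, "x": 0, "y": 0, "z": 0.07, "grip": 0.02},
  {"ax": 0, "ay": 0, "az": 0, "x": 0, "y": 0, "z": 0.11, "grip": 0.02},
  {"ax": 0, "ay": 0, "az": 0, "x": 0, "y": 0, "z": 0.15, "grip": 0.02},
  {"ax": 0, "ay": 0, "az": 0, "x": 0, "y": 0, "z": 0.19, "grip": 0.02},
])

```text
time: 28.7
position: [466.1, 296.3, 223.8]
tool_rot: [-0.0, 0.476, 0.88, -0.0]
contact_force: [1.2, 0.5, -0.8]
finger_gap: 33.7
grasp_force: 30.0
```

Emit:
arm_command([
  {"ax": 0, "ay": 0, "az": 0, "x": 0, "y": 0, "z": 0.035, "grip": 0.02},
  {"ax": 0, "ay": 0, "az": 0, "x": 0.008, "y": -0.015, "z": 0.055, "grip": 0.02},
  {"ax": 0, "ay": 0, "az": 0, "x": 0.022, "y": -0.045, "z": 0.06, "grip": 0.02},
  {"ax": 0, "ay": 0, "az": 0, "x": 0.038, "y": -0.077, "z": 0.06, "grip": 0.02},
  {"ax": 0, "ay": 0, "az": 0, "x": 0.055, "y": -0.11, "z": 0.06, "grip": 0.02},
])

```text
time: 29.12
position: [522.0, 186.0, 283.4]
tool_rot: [0.001, 0.475, 0.88, 0.001]
contact_force: [0.8, -0.8, 0.1]
finger_gap: 33.8
grasp_force: 30.0
```

Emit:
arm_command([
  {"ax": 0, "ay": 0, "az": -0.01, "x": 0.017, "y": -0.033, "z": 0, "grip": 0.02},
  {"ax": 0, "ay": 0, "az": -0.015, "x": 0.034, "y": -0.066, "z": 0, "grip": 0.02},
  {"ax": 0, "ay": 0, "az": -0.02, "x": 0.051, "y": -0.099, "z": 0, "grip": 0.02},
  {"ax": 0, "ay": 0, "az": -0.028, "x": 0.068, "y": -0.132, "z": 0, "grip": 0.02},
  {"ax": 0, "ay": 0, "az": -0.028, "x": 0.085, "y": -0.165, "z": 0, "grip": 0.02},
])

```text
time: 29.53
position: [607.0, 19.9, 282.0]
tool_rot: [-0.0, 0.488, 0.873, -0.0]
contact_force: [-0.4, 1.4, -0.4]
finger_gap: 33.7
grasp_force: 30.0
```

Emit:
arm_command([
  {"ax": 0, "ay": 0, "az": 0, "x": 0.017, "y": -0.033, "z": 0, "grip": 0.02},
  {"ax": 0, "ay": 0, "az": 0, "x": 0.034, "y": -0.066, "z": 0, "grip": 0.02},
  {"ax": 0, "ay": 0, "az": 0, "x": 0.051, "y": -0.098, "z": 0, "grip": 0.02},
  {"ax": 0, "ay": 0, "az": 0, "x": 0.061, "y": -0.118, "z": 0, "grip": 0.02},
  {"ax": 0, "ay": 0, "az": 0, "x": 0.061, "y": -0.118, "z": 0, "grip": 0.02},
])

```text
time: 29.95
position: [668.5, -101.4, 279.6]
tool_rot: [-0.001, 0.491, 0.871, -0.001]
contact_force: [0.2, -0.3, -0.9]
finger_gap: 33.5
grasp_force: 30.0
```

Emit:
arm_command([
  {"ax": 0, "ay": 0, "az": 0, "x": 0, "y": 0, "z": 0, "grip": 0.02},
  {"ax": 0, "ay": 0, "az": 0, "x": 0, "y": 0, "z": 0, "grip": 0.02},
  {"ax": 0, "ay": 0, "az": 0, "x": 0, "y": 0, "z": 0, "grip": 0.02},
])

```text
time: 30.2
position: [667.3, -95.0, 282.9]
tool_rot: [-0.0, 0.487, 0.873, 0.0]
contact_force: [-0.8, 0.4, 0.5]
finger_gap: 34.0
grasp_force: 30.0
```

```bash
python3 look.py wrist16 tray_short pallet_a_center
```

```text
[667.3 -95.  282.9] 30.2 [-0.     0.487  0.873  0.   ]
tray_short 0.71 [634.2 -42.3] [ 65.1 202.5] long axis -58.3 [[319. 149.]]
pallet_a_center 0.59 [ 469.4 -243.8] [ 47.5 129.9] long axis -53.1 [[ 80. 219.]]
```

Emit:
arm_command([
  {"ax": 0, "ay": 0, "az": 0, "x": 0.001, "y": -0.002, "z": -0.03, "grip": 0.02},
  {"ax": 0, "ay": 0, "az": 0, "x": 0.001, "y": -0.002, "z": -0.07, "grip": 0.02},
  {"ax": 0, "ay": 0, "az": 0, "x": 0.001, "y": -0.002, "z": -0.11, "grip": 0.02},
  {"ax": 0, "ay": 0, "az": 0, "x": 0.001, "y": -0.002, "z": -0.15, "grip": 0.02},
  {"ax": 0, "ay": 0, "az": 0, "x": 0.001, "y": -0.002, "z": -0.19, "grip": 0.02},
])

```text
time: 30.77
position: [668.4, -97.4, 91.7]
tool_rot: [0.001, 0.488, 0.873, 0.0]
contact_force: [0.9, 0.5, -0.4]
finger_gap: 33.6
grasp_force: 30.0
```

Emit:
arm_command([
  {"ax": 0, "ay": 0, "az": 0, "x": 0, "y": 0, "z": -0.015, "grip": 0.02},
  {"ax": 0, "ay": 0, "az": 0, "x": 0, "y": 0, "z": -0.018, "grip": 0.02},
  {"ax": 0, "ay": 0, "az": 0, "x": 0, "y": 0, "z": -0.018, "grip": 0.02},
  {"ax": 0, "ay": 0, "az": 0, "x": 0, "y": 0, "z": -0.018, "grip": 0.02},
  {"ax": 0, "ay": 0, "az": 0, "x": 0, "y": 0, "z": -0.018, "grip": 0.02},
])

```text
time: 31.18
position: [670.5, -98.6, 78.2]
tool_rot: [0.003, 0.488, 0.873, 0.001]
contact_force: [0.5, 0.7, -0.1]
finger_gap: 33.6
grasp_force: 30.0
```

```bash
python3 look.py wrist17 tray_short pallet_a_center brick_short_center;  python3 - <<'E'
from h import *
w=cv2.imread('pics/wrist17.png');d=cv2.cvtColor(read_camera('side')['img'],4)
f=lambda im:cv2.resize(im,(400,300),interpolation=cv2.INTER_AREA)
cv2.imwrite('pics/place4.png',np.hstack([f(w),f(d[180:340,320:533])]))
E
```

```text
[670.5 -98.6  78.2] 31.18 [0.003 0.488 0.873 0.001]
tray_short 0.73 [636.5 -46.5] [ 63.9 148.1] long axis -58.7 [[313. 166.]]
pallet_a_center 0.39 [627.2 -29.8] [ 32.5 102.4] long axis -58.8 [[321. 139.]]
brick_short_center 0.7 [ 680.6 -115. ] [42.9 60.8] long axis -57.9 [[320. 297.]]
brick_short_center 0.7 [ 504.8 -102.4] [44.4 42.3] long axis 49.7 [[ 52. 114.]]
```

View pics/place4.png

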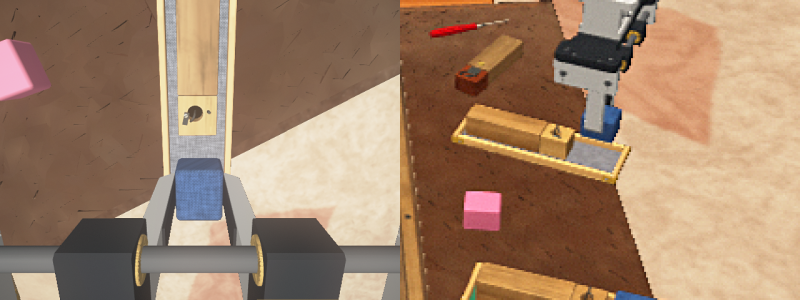

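Emit:
arm_command([
  {"ax": 0, "ay": 0, "az": 0, "x": 0, "y": 0, "z": -0.015, "grip": 0.02},
  {"ax": 0, "ay": 0, "az": 0, "x": 0, "y": 0, "z": -0.028, "grip": 0.02},
  {"ax": 0, "ay": 0, "az": 0, "x": 0, "y": 0, "z": -0.034, "grip": 0.02},
  {"ax": 0, "ay": 0, "az": 0, "x": 0, "y": 0, "z": -0.036, "grip": 0.02},
  {"ax": 0, "ay": 0, "az": 0, "x": 0, "y": 0, "z": -0.036, "grip": 0.02},
])

```text
time: 31.85
position: [668.1, -98.3, 37.9]
tool_rot: [-0.001, 0.488, 0.873, -0.0]
contact_force: [-0.0, 0.3, 0.1]
finger_gap: 33.7
grasp_force: 30.0
```

Emit:
arm_command([
  {"ax": 0, "ay": 0, "az": 0, "x": 0, "y": 0, "z": 0, "grip": 0.02},
  {"ax": 0, "ay": 0, "az": 0, "x": 0, "y": 0, "z": 0, "grip": 0.02},
  {"ax": 0, "ay": 0, "az": 0, "x": 0, "y": 0, "z": 0, "grip": 0.02},
  {"ax": 0, "ay": 0, "az": 0, "x": 0, "y": 0, "z": 0, "grip": 0.02},
])

```text
time: 32.18
position: [668.9, -98.5, 39.0]
tool_rot: [0.0, 0.488, 0.873, 0.0]
contact_force: [0.5, -0.9, -0.9]
finger_gap: 33.8
grasp_force: 30.0
```

Lower a further 1 mm, release, rise, and check.

Emit:
arm_command([
  {"ax": 0, "ay": 0, "az": 0, "x": 0, "y": 0, "z": -0.001, "grip": 0.02},
  {"ax": 0, "ay": 0, "az": 0, "x": 0, "y": 0, "z": -0.001, "grip": 0.02},
  {"ax": 0, "ay": 0, "az": 0, "x": 0, "y": 0, "z": -0.001, "grip": 0.056},
  {"ax": 0, "ay": 0, "az": 0, "x": 0, "y": 0, "z": -0.001, "grip": 0.056},
  {"ax": 0, "ay": 0, "az": 0, "x": 0, "y": 0, "z": -0.001, "grip": 0.056},
])

```text
time: 32.6
position: [668.7, -98.4, 37.7]
tool_rot: [0.0, 0.488, 0.873, 0.0]
contact_force: [-0.9, 0.3, -0.1]
finger_gap: 50.2
grasp_force: 0.0
```

Emit:
arm_command([
  {"ax": 0, "ay": 0, "az": 0, "x": 0, "y": 0, "z": 0.01, "grip": 0.056},
  {"ax": 0, "ay": 0, "az": 0, "x": 0, "y": 0, "z": 0.04, "grip": 0.056},
  {"ax": 0, "ay": 0, "az": 0, "x": 0, "y": 0, "z": 0.08, "grip": 0.056},
  {"ax": 0, "ay": 0, "az": 0, "x": 0, "y": 0, "z": 0.12, "grip": 0.056},
  {"ax": 0, "ay": 0, "az": 0, "x": 0, "y": 0, "z": 0.16, "grip": 0.056},
])

```text
time: 33.02
position: [668.3, -98.3, 200.1]
tool_rot: [0.0, 0.488, 0.873, 0.0]
contact_force: [1.0, -0.7, 0.1]
finger_gap: 55.8
grasp_force: 0.0
```

Emit:
arm_command([
  {"ax": 0, "ay": 0, "az": 0, "x": 0, "y": 0, "z": 0.04, "grip": 0.056},
  {"ax": 0, "ay": 0, "az": 0, "x": 0, "y": 0, "z": 0.08, "grip": 0.056},
  {"ax": 0, "ay": 0, "az": 0, "x": 0, "y": 0, "z": 0.1, "grip": 0.056},
  {"ax": 0, "ay": 0, "az": 0, "x": 0, "y": 0, "z": 0.1, "grip": 0.056},
  {"ax": 0, "ay": 0, "az": 0, "x": 0, "y": 0, "z": 0.1, "grip": 0.056},
])

```text
time: 33.43
position: [669.1, -98.5, 300.5]
tool_rot: [0.002, 0.488, 0.873, 0.001]
contact_force: [0.8, 0.2, -0.8]
finger_gap: 56.0
grasp_force: 0.0
```

```bash
python3 look.py wrist18 tray_short brick_short_center;  python3 - <<'E'
from h import *
w=cv2.imread('pics/wrist18.png');d=cv2.cvtColor(read_camera('side')['img'],4)
f=lambda im:cv2.resize(im,(400,300),interpolation=cv2.INTER_AREA)
cv2.imwrite('pics/final.png',np.hstack([f(w),f(d[180:400,310:603])]))
E
```

```text
[669.1 -98.5 300.5] 33.43 [0.002 0.488 0.873 0.001]
tray_short 0.61 [634.  -42.1] [ 65.2 201.9] long axis -58.5 [[317. 130.]]
brick_short_center 0.65 [ 500.6 -105.4] [41.2 41.9] long axis -39.2 [[170. 116.]]
```

View pics/final.png

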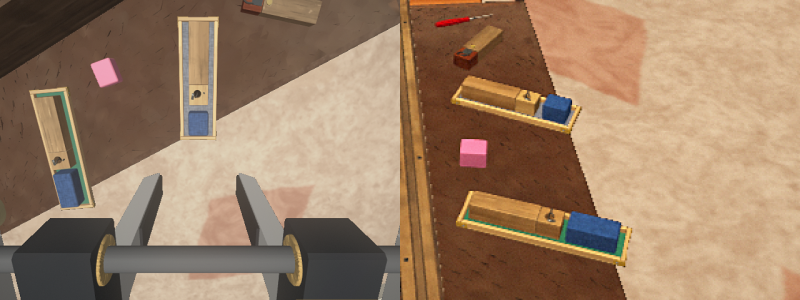

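```bash
python3 -c "
from bench import *
print(sign_off())"
```

```text
the job is handed in; nothing more can be done
None
```

The job is handed in: each tray holds a pallet with the right blue brick in the gap (long in green, short in grey), both pallets went in before either brick, the red-ended pallet was not touched, and it took about 33 of the 125 s; no verdict came back.

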